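# Pack the tea tasting kit tray

## Task

Pack the tasting kit into the wooden tray: the tasting cup that has no lid on it upright on the cork mat, the lid that lies loose on the table knob-up on the blue mat, the small green tea caddy upright on the green mat, and the stack of sample cards flat on the black mat, lying the long way of that mat. Each should stand centred on its mat, to within about a centimetre; leave the bigger white mug and the brown tin where they are.

Things in the scene. Friction and masses are not known exactly. Their poses are not given: they have to be found in the camera images.
- cup: White porcelain tasting cup without a lid, round body 62 mm across, 60 mm high, one ear handle. Origin: on the underside, z up, 11 mm off the body's axis towards the handle: that axis is at x = 0, y = +11 mm in its frame; the handle is on the -y side (to y = -42 mm, x = 7 to 21 mm), so a grip closing along x takes the body clear of the handle. About 0.12 kg.
- lid: Loose white porcelain lid lying on the table, 66 mm across, domed, with an upright knob 13 mm across in the middle. Origin: centre of its underside, z up; the disc reaches up to 14 mm, the knob from there to 31 mm. About 0.045 kg. (Other lids sit on cups and stay there.)
- caddy: Small green tea caddy with a shut fixed lid and a pale label, 73 mm along its x, 65 mm along its y, 91 mm high; take it across y. Origin: centre of its underside, z up.
- cards: Stack of white sample cards that moves as one block, 89 mm along its x, 58 mm along its y, 13 mm thick, lying flat. Origin: centre of its underside, z up.
- mug: White mug, bigger than the tasting cup: body 82 mm across, 100 mm high, handle along its y axis (118 mm over the handle). Stays where it is. Origin: centre of the underside of its bounding box.
- brown_tin: Brown (kraft) tea tin, 62 mm along its x, 97 mm along its y, 118 mm high. Stays where it is. Origin: centre of its underside.
- cork_mat: Round cork mat, 84 mm across, 3 mm thick: the cup's place. Fixed in one quarter (which one varies) of the fixed wooden kit tray: 224 x 224 mm, floor 6 mm and rim 14 mm above the table, rim 8 mm wide; the four mat centres form a square of side 104 mm. Origin: centre of its underside, z up; x, y parallel to the tray's sides.
- blue_mat: Round blue mat, 84 mm across, 3 mm thick: the lid's place. Fixed in one quarter (which one varies) of the fixed wooden kit tray: 224 x 224 mm, floor 6 mm and rim 14 mm above the table, rim 8 mm wide; the four mat centres form a square of side 104 mm. Origin: centre of its underside, z up; x, y parallel to the tray's sides.
- green_mat: Square green mat, 84 x 84 mm, 3 mm thick: the caddy's place. Fixed in one quarter (which one varies) of the fixed wooden kit tray: 224 x 224 mm, floor 6 mm and rim 14 mm above the table, rim 8 mm wide; the four mat centres form a square of side 104 mm. Origin: centre of its underside, z up; x, y parallel to the tray's sides.
- black_mat: Oblong black mat, 96 mm along its x, 66 mm along its y, 3 mm thick: the cards' place (their long side along its x, either way round). Fixed in one quarter (which one varies) of the fixed wooden kit tray: 224 x 224 mm, floor 6 mm and rim 14 mm above the table, rim 8 mm wide; the four mat centres form a square of side 104 mm. Origin: centre of its underside, z up; x, y parallel to the tray's sides.
Not all that is in view belongs to the job. What is shaped like the lid but red or yellow is not meant. Leave any orange look-alike of the cup alone.

How it is judged:
By the outcome, as a careful person would: the job done as asked, in the order asked, and still so for the second after the job is handed in, with the robot touching nothing.
It also fails if it takes over 99 s, if anything falls off the work surface, if the arm or the gripper's body presses on something with over 40 N, if the wrist force passes 120 N, or if a joint passes its speed limit or range.

## Robot

A 7-joint arm with a two-finger parallel gripper is mounted at the origin on a cart in front of the work surface, level with it; the furniture and walls round the work are solid. World frame = base frame: x ahead of the robot, y to its left, z up, the work surface at z = 0. Lengths are in m, angles in rad, forces in N, time in s.
With the tool pointing down it reaches from about 0.4 to 0.875 m from the base axis. Payload 19.3 kg.
Tool frame: the origin (TCP) lies at the very end of the fingers, on their centre line; the grasp point (between the pads) lies 19 mm behind it; z points along the fingers, y is the line along which they close (so a half turn about z gives the same grasp; the last joint's range is limited). The gripper opens to 85 mm and grips with 20 to 120 N. Pads are 22 mm wide; open, the fingers measure 114 mm over their backs; the gripper's body (76 mm by 85 mm) begins 54 mm behind the grasp point. The pads swing forward as they close: fully open they stand 13 mm farther back than shut.
Start: joints at [1.129, 0.521, -0.036, 1.599, 0.021, 1.021, -0.113], TCP at [0.227, -0.582, 0.209] pointing down, gripper open.
Joint ranges: [-2.91, 2.91], [-0.3, 2.13], [-1.5, 1.42], [0.17, 2.43], [-1.26, 4.41], [0.16, 1.93], [-2.52, 2.52]. Speed limits (rad/s): [1.89, 1.89, 2.39, 2.39, 3.01, 3.01, 3.01].

## Interface

Orientations are given as [roll, pitch, yaw] about the fixed x, y, z axes, in that order (R = Rz(yaw) Ry(pitch) Rx(roll)).
In Python, from workcell import monitor, viewer, bot gives the robot as it stands.
- The arm moves only by the tool move_arm, never from a script. Its arguments are lists of equal length, an entry for each row: "gripper": the opening, from 0 (shut) to 1 (fully open); "linear": the shift along the tool's x, y, z in cm, a list of three; "twist": the turn about the tool's z in degrees. A call has 1 to 8 rows; each row shifts and turns the commanded pose from where the row before left it, along the tool's axes as they then stand; what a row does not reach is not made up. A row lasts 1/10 s, in which the tool goes at most 50 mm and 8.59 degrees, less where a joint would pass 70% of its speed; a pose out of reach is approached as far as the arm can. A call with a gripper value outside its range is refused whole. The fingers move at their own pace and stop on an object; "squeeze" is the grip in N (left out, the last holds). Time passes only in rows, so rows that do not move let the fingers close. It gives the time, the measured TCP pose, the force, the opening and the grip force at its end, in the units of the state.
- monitor.observe(): the state, without advancing time (a new reading comes with each control period).
- viewer.grab_frame(name): name is "side" or "top" or "wrist"; returns a dict with "img" (384x512x3 uint8, red, green, blue), "K" (3x3 intrinsics, pixels), "eye" and "rotation" of the camera in the world. Camera axes: x right, y up, looking along -z (the intrinsics and any distortion apply to the point x, -y, -z); pixel columns grow to the right and rows downward; lengths in m; the calibration is good to about 2 mm. The wrist camera is an equidistant fisheye: a pixel r from the principal point sees the ray r / f radians off the axis. A picture is of the moment at which its call begins. There is no depth.
- bot.job_done(): hands the job in; it is judged then, once.
The state is a dict: "clock": time; "qpos": joint angles; "qd": joint speeds; "joint_efforts": joint torques, N m; "position": TCP position; "tool_rot": TCP orientation; "force": force on the tool from outside, world axes, zero at the start; "moment": the same for the moment, N m; "grip_width": finger opening in m; "finger_force": force on a finger pad.
Only numpy, scipy, OpenCV 4.12 (cv2) and the standard library are available. Lean on these libraries where they do the work, as an engineer would, in place of code of your own. Each camera call takes 0.05 s, during which the arm holds its last target. There are 200 camera calls.

## Working session

There is one attempt and no reset: what is moved stays moved. The work goes in short steps, Python scripts to look and compute and a tool call to move; the robot and the scene stay as the last step left them, time stands still between calls to the robot, and variables do not carry over. Pictures are saved under pics/ and viewed, at most 14 in all, crops included, and the job is handed in when it is done.

Besides the shell and the picture viewer there is one more tool, called as name(argument=value, ...) on one line, values as JSON. move_arm: Moves the arm, as the interface text tells. Its arguments: {"type":"object","properties":{"gripper":{"type":"array"},"linear":{"type":"array"},"twist":{"type":"array"},"squeeze":{"type":"number"}},"required":["gripper","linear","twist"]}

```bash
mkdir -p pics && ls && python3 - <<'E'
from workcell import monitor, viewer, bot
import cv2,pickle
s=monitor.observe(); print(s)
for n in("top","side"):
    f=viewer.grab_frame(n); cv2.imwrite(f"pics/{n}0.png",f["img"][:,:,::-1]); pickle.dump(f,open(f"{n}0.pkl","wb"))
    print(n,f["K"],f["eye"],f["rotation"],f.keys())
E
```

```text
pics
{'clock': 0.0, 'qpos': array([ 1.12878371,  0.52200067, -0.036347  ,  1.5999562 ,  0.02121273,
        1.0210719 , -0.11280978]), 'qd': array([ 0.00147397,  0.00019999, -0.0005457 ,  0.00039707,  0.00061353,
        0.00053597, -0.00133417]), 'joint_efforts': array([ 1.27538580e-03, -9.27122927e+01,  1.98049307e+00, -3.69928086e+01,
        1.80504424e-02,  8.26178351e-03,  8.40428152e-05]), 'position': array([ 0.22692158, -0.58200043,  0.20825238]), 'tool_rot': array([-3.14054452e+00,  7.36969186e-05,  3.71815617e-01]), 'force': array([0.04236686, 0.21311678, 0.14295169]), 'moment': array([-0.0131146 , -0.02746286,  0.05186311]), 'finger_force': 0.0, 'grip_width': 0.08508707434764835}
top [[371.47422411   0.         254.39255993]
 [  0.         371.47422411 197.91794052]
 [  0.           0.           1.        ]] [ 0.3329734  -0.23259167  1.11507773] [ 1.77858672e-01  1.04324898e-03 -1.54752269e+00] dict_keys(['img', 'K', 'eye', 'rotation'])
side [[415.4967229    0.         253.14091848]
 [  0.         415.4967229  197.29343484]
 [  0.           0.           1.        ]] [ 0.46723862 -1.28885304  0.64405824] [ 1.04313255 -0.01943943 -0.03898996] dict_keys(['img', 'K', 'eye', 'rotation'])
```

View pics/top0.png

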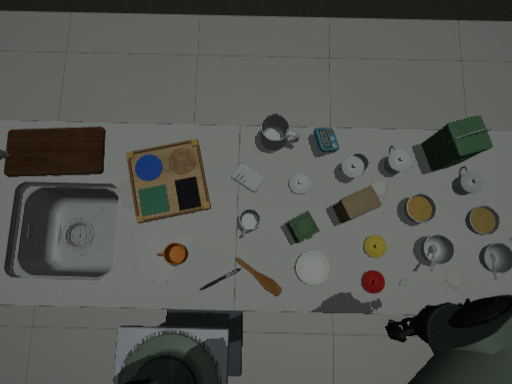

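View pics/side0.png

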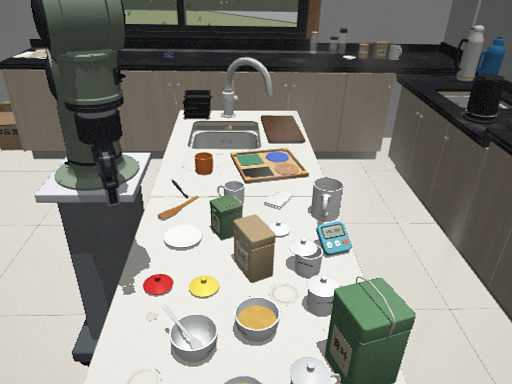

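```bash
cat > h.py <<'E'
import numpy as np, cv2, pickle
from scipy.spatial.transform import Rotation as R
def rot(f): return R.from_euler('xyz',f["rotation"]).as_matrix() if np.shape(f["rotation"])==(3,) else np.array(f["rotation"])
def ray(f,u,v,z,fish=False):
    K=f["K"]; x=(u-K[0,2])/K[0,0]; y=(v-K[1,2])/K[1,1]
    if fish:
        r=np.hypot(x,y); s=np.sin(r)/max(r,1e-9); d=np.array([x*s,-y*s,-np.cos(r)])
    else: d=np.array([x,-y,-1.])
    d=rot(f)@d; e=np.array(f["eye"]); return (e+d*(z-e[2])/d[2])[:2]
def proj(f,P,fish=False):
    p=rot(f).T@(np.array(P)-f["eye"]); K=f["K"]; a=np.array([p[0],-p[1]])/-p[2]
    if fish:
        n=np.hypot(*a); a=a/n*np.arctan2(n,1)
    return K[0,0]*a[0]+K[0,2],K[1,1]*a[1]+K[1,2]
def crop(f,x0,y0,x1,y1,k,name):
    cv2.imwrite(name,cv2.resize(f["img"][y0:y1,x0:x1,::-1],None,fx=k,fy=k,interpolation=cv2.INTER_CUBIC))
def blob(mask,f,z,box=None,fish=False):
    m=mask.astype(np.uint8)
    if box: b=np.zeros_like(m); x0,y0,x1,y1=box; b[y0:y1,x0:x1]=m[y0:y1,x0:x1]; m=b
    cs,_=cv2.findContours(m,cv2.RETR_EXTERNAL,cv2.CHAIN_APPROX_NONE); c=max(cs,key=cv2.contourArea)[:,0].astype(float)
    return c,np.array([ray(f,u,v,z,fish) for u,v in c],np.float32)
E
python3 - <<'E'
from h import *
f=pickle.load(open("top0.pkl","rb")); s=pickle.load(open("side0.pkl","rb"))
crop(f,120,110,410,300,2.75,"pics/c1.png")
for n,u,v in [("tray",169,180),("cup",248,221),("cards",247,177),("lid",300,183),("caddy",302,227),("tin",358,204),("mug",276,132)]:
    p=ray(f,u,v,0); print(n,p.round(3),np.round(proj(s,[*p,0])))
E
```

```text
tray [0.583 0.037] [268. 166.]
cup [ 0.462 -0.209] [233. 201.]
cards [ 0.598 -0.202] [278. 200.]
lid [ 0.583 -0.366] [278. 231.]
caddy [ 0.448 -0.372] [228. 233.]
tin [ 0.522 -0.542] [259. 274.]
mug [ 0.746 -0.29 ] [332. 215.]
```

View pics/c1.png

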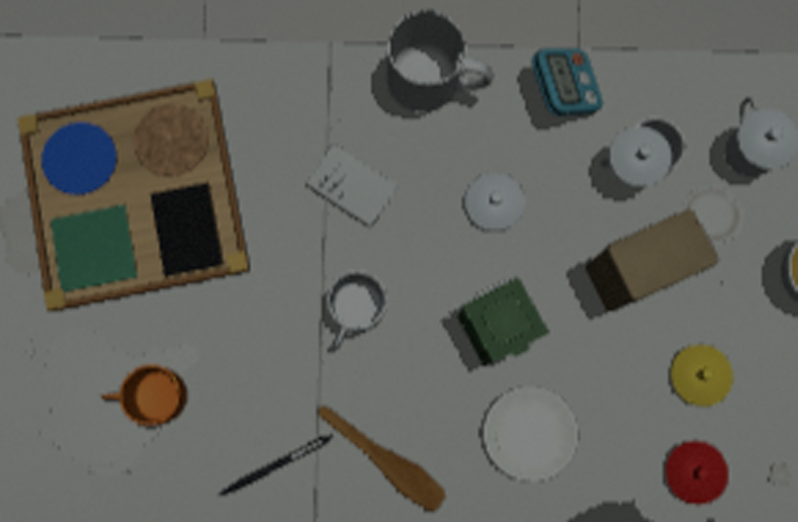

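```bash
python3 - <<'E'
from h import *
f=pickle.load(open("top0.pkl","rb")); im=f["img"].astype(int); hsv=cv2.cvtColor(f["img"],cv2.COLOR_RGB2HSV).astype(int)
H,S,V=hsv[...,0],hsv[...,1],hsv[...,2]
def show(n,m,z,box):
    c,p=blob(m,f,z,box); (r0,wh,a)=cv2.minAreaRect(p); (cc,rad)=cv2.minEnclosingCircle(p)
    print(n,"px",c.mean(0).round(1),"rect",np.round(r0,4),np.round(wh,4),round(a,1),"circ",np.round(cc,4),round(rad,4)); return c,p
show("blue",(H>100)&(H<130)&(S>120),.009,(125,135,215,220))
show("green",(H>60)&(H<95)&(S>90),.009,(125,180,172,220))
show("black",(V<40),.009,(172,174,204,214))
show("cork",(S>70)&(V<200)&(abs(H-12)<=3),.009,(165,143,203,175))
show("caddytop",(H>45)&(H<80)&(S>60)&(V>50),.091,(280,205,325,245))
for n,b in [("table",(215,195,235,205)),("lid",(290,175,310,190)),("cards",(240,172,254,182))]:
    x0,y0,x1,y1=b; print(n,np.percentile(V[y0:y1,x0:x1],[5,50,95]))
print("lid");print(V[170:196:2,284:318:2]); print("cards");print(V[160:196:2,228:268:2]); print("cup");print(V[205:242:1,232:266:2])
print("cork hsv",hsv[160,182],hsv[155,180],"wood",hsv[175,170])
E
```

```text
blue px [148.2 167.2] rect [0.6209 0.102 ] [0.0761 0.0806] 1.3 circ [0.6197 0.1012] 0.0414
green px [153.5 200. ] rect [0.5184 0.0777] [0.0804 0.0813] 13.6 circ [0.5187 0.078 ] 0.0548
black px [187.4 193.2] rect [ 0.5416 -0.0236] [0.0925 0.0639] 13.0 circ [ 0.5411 -0.0239] 0.0552
cork px [183.3 163.5] rect [ 0.6326 -0.0062] [0.0452 0.0794] 27.5 circ [ 6.439e-01 -3.000e-04] 0.04
caddytop px [303.4 226.2] rect [ 0.4398 -0.3651] [0.0666 0.0625] 29.0 circ [ 0.4424 -0.3645] 0.0418
table [112. 113. 114.]
lid [104.9 121.  127. ]
cards [ 93.8 120.  121. ]
lid
[[112 112 112 111 112 112 112 111 110 111 111 113 112 111 111 113 112]
 [112 112 112 112 110 111 110 113 114 111 112 112 113 112 113 112 111]
 [111 112 112 112 110 106 118 120 121 122 118 107 112 112 113 111 113]
 [111 112 112 111 110 119 121 122 123 123 124 122 112 113 112 112 112]
 [112 111 111 102 117 118 122 125 125 126 125 122 119 111 111 112 112]
 [112 110 110 116 117 120 124 114 127 126 124 124 122 109 111 112 112]
 [112 112  66 114 117 120 124  64 131 117 125 123 123 120 112 111 112]
 [112 112  66 114 116 118 123 110 103 123 126
[... 3906 characters left out ...]
112]
 [113 114  88 113 112  78  80  96  97 113 113 112 114 112 114 113 113]
 [113 113  88 114 108  96  93 113 113 112 113 113 113 113 115 114 112]
 [114 113  87 114  86  86 107 113 112 113 113 113 113 113 114 113 114]
 [113 114  96 111  60  64 114 114 113 111 111 113 113 113 113 112 113]
 [113 113  95 109  61  96 114 113 113 112 114 114 113 113 112 112 114]
 [114 114  96 111  96 113 112 113 112 113 114 114 113 113 112 113 113]
 [114 113  95 113 113 112 114 114 112 113 113 113 113 113 113 113 113]
 [114 112  94 113 114 112 113 113 114 112 114 112 112 112 113 113 113]
 [113 113  97 113 112 112 112 113 113 112 112 112 112 112 113 113 114]]
cork hsv [ 15 114  92] [ 16 111  92] wood [ 19  99 106]
```

```bash
python3 - <<'E'
from h import *
from workcell import viewer
f=pickle.load(open("top0.pkl","rb")); V=f["img"].max(2).astype(int)
def show(n,m,z,box):
    c,p=blob(m,f,z,box); (r0,wh,a)=cv2.minAreaRect(p); (cc,rad)=cv2.minEnclosingCircle(p)
    print(n,"px",c.mean(0).round(1),"rect",np.round(r0,4),np.round(wh,4),round(a,1),"circ",np.round(cc,4),round(rad,4))
show("lid",cv2.morphologyEx((V>115).astype(np.uint8),cv2.MORPH_OPEN,np.ones((3,3))),.008,(282,165,320,198))
show("cards",cv2.morphologyEx((V>115).astype(np.uint8),cv2.MORPH_CLOSE,np.ones((7,7))),.013,(228,160,270,196))
c=ray(f,249.1,219.8,.06); h=ray(f,241.1,236,.03); print("cup",c,h,"handle dir deg",np.degrees(np.arctan2(*(h-c)[::-1])))
print("knob",ray(f,299.5,182.7,.03))
w=viewer.grab_frame("wrist"); print(w["eye"],w["rotation"],w["K"][0]); cv2.imwrite("pics/w0.png",w["img"][:,:,::-1])
E
```

```text
lid px [300.6 182.1] rect [ 0.5846 -0.3662] [0.0583 0.0553] 46.2 circ [ 0.5837 -0.3659] 0.0305
cards px [248.2 176.3] rect [ 0.5976 -0.2064] [0.0865 0.0525] 57.1 circ [ 0.5974 -0.2048] 0.0468
cup [ 0.45873626 -0.21344577] [ 0.41432354 -0.1908176 ] handle dir deg 153.00128062920842
knob [ 0.57726869 -0.36065588]
[ 0.30180776 -0.55167903  0.37259484] [-3.24977953e-01  9.48917976e-04 -1.19938758e+00] [297.31863964   0.         254.23880549]
```

View pics/w0.png

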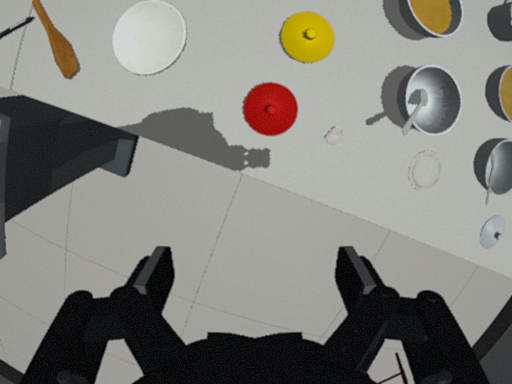

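move_arm(gripper=[1,1,1,1,1,1,1,1], linear=[[2,-1.5,0],[2.9,-2.2,0],[2.9,-2.2,0],[2.9,-2.2,0],[2.9,-2.2,0],[2.9,-2.2,0],[2.9,-2.2,0],[2.9,-2.2,0]], twist=[0,0,0,0,0,0,0,0])

```text
clock: 0.95
position: [0.3739, -0.3425, 0.2088]
tool_rot: [-3.141, 0.0, 0.372]
force: [1.5, -0.7, 0.2]
grip_width: 0.085
finger_force: 0.0
```

move_arm(gripper=[1,1,1,1,1,1,1,1], linear=[[2.9,-2.2,0],[2.9,-2.2,0],[2.9,-2.0,0],[2.9,-2.0,0],[0,0,0],[0,0,0],[0,0,0],[0,0,0]], twist=[0,0,0,0,-8.4,-8.4,-8.4,-8.4])

```text
clock: 1.75
position: [0.4509, -0.2233, 0.2087]
tool_rot: [-3.141, 0.0, 0.965]
force: [-0.1, 0.2, 0.5]
grip_width: 0.0855
finger_force: 0.0
```

move_arm(gripper=[1,1,1,1,1,1,1,1], linear=[[0,0,0],[0,0,0],[0,0,0],[0,0,0],[0,0,0],[0,0,0],[0,0,0],[0,0,0]], twist=[-8.4,-8.4,-8.4,-8.4,-8.4,-8.4,-8.4,-8.4])

```text
clock: 2.55
position: [0.4509, -0.2234, 0.2087]
tool_rot: [-3.141, -0.0, 2.137]
force: [-0.2, 0.5, 1.2]
grip_width: 0.0853
finger_force: 0.0
```

```bash
cat >> h.py <<'E'
def goal(x,y,z,yaw=None,src=None):
    "shift (cm, tool axes now) and twist (deg) from the measured pose to the goal"
    from workcell import monitor
    s=src or monitor.observe(); M=R.from_euler('xyz',s["tool_rot"]).as_matrix(); y0=np.degrees(s["tool_rot"][2])
    d=M.T@(np.array([x,y,z])-s["position"])*100; t=0 if yaw is None else (y0-yaw+180)%360-180
    print("clock",s["clock"],"yaw",round(y0,1),"shift cm",d.round(2),"twist",round(t,1),"rows>=",round(max(np.linalg.norm(d)/3.5,abs(t)/8.4),1))
def wrist(name=None):
    from workcell import viewer
    w=viewer.grab_frame("wrist"); pickle.dump(w,open("w.pkl","wb"))
    if name: cv2.imwrite("pics/"+name,w["img"][:,:,::-1])
    return w
E
python3 - <<'E'
from h import *
w=wrist("w1.png"); print(w["eye"],w["rotation"])
for P in [(.4587,-.2134,.06),(.4143,-.1908,.03),(.4587,-.2134,0)]: print(np.round(proj(w,P,True),1))
E
```

```text
[ 0.40510525 -0.15348101  0.37301176] [-3.24696242e-01  1.89630030e-04  5.65859954e-01]
[266.4 168.3]
[243.7 125.9]
[264.5 156.8]
```

View pics/w1.png

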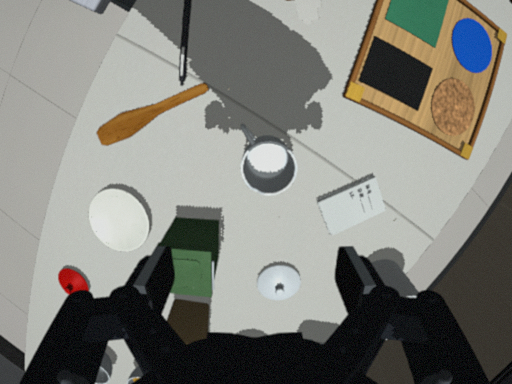

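```bash
python3 - <<'E'
from h import *
w=pickle.load(open("w.pkl","rb")); print(ray(w,269.5,167.5,.06,True))
b=w["img"][110:210,220:320].astype(float)*1.8
cv2.imwrite("pics/c2.png",cv2.resize(np.clip(b,0,255).astype(np.uint8)[:,:,::-1],None,fx=5,fy=5,interpolation=cv2.INTER_CUBIC))
E
```

```text
[ 0.4610984  -0.21086116]
```

View pics/c2.png

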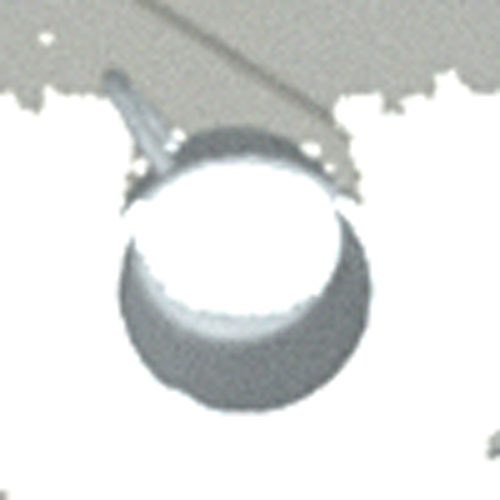

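```bash
python3 - <<'E'
from h import *
w=pickle.load(open("w.pkl","rb"))
a=ray(w,253,142,.03,True);b=ray(w,243.2,126,.03,True);c=ray(w,269.1,168,.06,True);print(a,b,c)
print("handle line dir",np.degrees(np.arctan2(*(b-a)[::-1])),"tip dir",np.degrees(np.arctan2(*(b-c)[::-1])),np.linalg.norm(b-c))
goal(.460,-.212,.03,138)
E
```

```text
[ 0.43349218 -0.20098404] [ 0.41388431 -0.19113309] [ 0.46103873 -0.21156409]
handle line dir 153.32514859960506 tip dir 156.57394923467976 0.05139032178225792
clock 2.6 yaw 123.0 shift cm [ 0.46  1.39 17.86] twist -15.0 rows>= 5.1
```

move_arm(gripper=[1,1,1,1,1,1,1,1], linear=[[0,0,0],[0,0,0],[0,0,0],[-0.1,1.5,1],[0,0,2.5],[0,0,3],[0,0,3],[0,0,1]], twist=[-7.3,-7.3,-7.3,0,0,0,0,0])

```text
clock: 3.4
position: [0.4593, -0.2114, 0.1015]
tool_rot: [-3.141, -0.003, 2.511]
force: [0.8, 0.1, 0.7]
grip_width: 0.0857
finger_force: 0.0
```

```bash
python3 - <<'E'
from h import *
goal(.4607,-.2117,.018,145); wrist()
w=pickle.load(open("w.pkl","rb")); crop(w,150,100,380,384,2,"pics/w2.png")
E
```

```text
clock 3.4 yaw 143.9 shift cm [-0.16  0.07  8.35] twist -1.1 rows>= 2.4
```

View pics/w2.png

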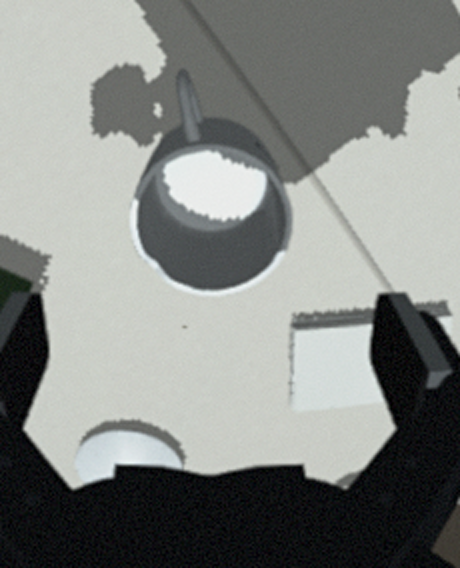

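```bash
python3 - <<'E'
from h import *
w=pickle.load(open("w.pkl","rb")); c=ray(w,255.5,209.5,.06,True); print(c); goal(*c,.018)
E
```

```text
[ 0.45940731 -0.21100677]
clock 3.45 yaw 143.9 shift cm [-0.01  0.03  8.35] twist 0 rows>= 2.4
```

move_arm(gripper=[1,1,1,1,0,0,0,0], linear=[[0,0,2.5],[0,0,3],[0,0,2],[0,0,0.8],[0,0,0],[0,0,0],[0,0,0],[0,0,0]], twist=[0,0,0,0,0,0,0,0], squeeze=30)

```text
clock: 4.25
position: [0.4614, -0.2121, 0.0223]
tool_rot: [3.141, 0.002, 2.513]
force: [-2.2, 1.7, 9.1]
grip_width: 0.0602
finger_force: 31.9
```

```bash
python3 - <<'E'
from h import *
from workcell import monitor
s=monitor.observe(); print(s["grip_width"],s["finger_force"],s["position"]); goal(.6428,0,.18)
E
```

```text
0.06017051018937825 31.922937175550032 [ 0.46141075 -0.2121145   0.02234449]
clock 4.25 yaw 144.0 shift cm [ -2.23  27.83 -15.75] twist 0 rows>= 9.2
```

move_arm(gripper=[0,0,0,0,0,0,0,0], linear=[[0,0,-1.5],[0,0,-3],[0,0,-3],[0,1,-2],[-0.2,2.5,0],[-0.3,3.3,0],[-0.3,3.3,0],[-0.3,3.3,0]], twist=[0,0,0,0,0,0,0,0])

```text
clock: 5.05
position: [0.5493, -0.1092, 0.1172]
tool_rot: [3.141, 0.001, 2.512]
force: [-0.2, -1.1, -2.1]
grip_width: 0.06
finger_force: 33.3
```

move_arm(gripper=[0,0,0,0,0,0,0,0], linear=[[-0.3,3.3,0],[-0.3,3.3,0],[-0.3,3.3,0],[-0.2,2.3,0],[0,1.2,0],[0,0.7,0],[0,0,0],[0,0,0]], twist=[0,0,0,0,0,0,0,0])

```text
clock: 5.85
position: [0.6396, -0.0036, 0.116]
tool_rot: [-3.141, 0.0, 2.512]
force: [0.3, 0.0, -1.2]
grip_width: 0.0599
finger_force: 33.3
```

```bash
python3 - <<'E'
from h import *
from workcell import monitor
s=monitor.observe(); print(s["grip_width"],s["finger_force"],s["force"]); goal(.6428,0,.031)
w=wrist(); crop(w,130,60,400,384,1.8,"pics/w3.png")
E
```

```text
0.05985237246323322 33.31492904573679 [ 0.26935343  0.01021542 -1.19172862]
clock 5.85 yaw 143.9 shift cm [-0.05  0.48  8.5 ] twist 0 rows>= 2.4
```

View pics/w3.png

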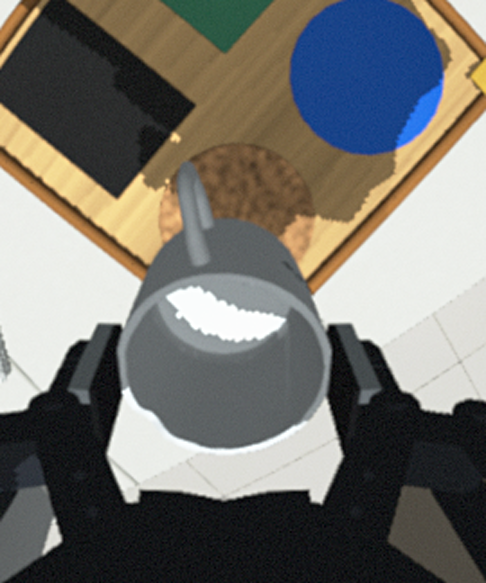

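```bash
python3 - <<'E'
from h import *
w=pickle.load(open("w.pkl","rb")); c=ray(w,255,261,.1537,True); print("cup axis",c)
hsv=cv2.cvtColor(w["img"],cv2.COLOR_RGB2HSV).astype(int);H,S,V=[hsv[...,i] for i in range(3)]
for n,m in [("blue",(H>100)&(H<130)&(S>120)),("green",(H>65)&(H<90)&(S>100)),("black",(V<45)&(S<60))]:
    cc,p=blob(m,w,.009,(100,0,420,175),True); print(n,cc.min(0),cc.max(0),cv2.minEnclosingCircle(p),cv2.minAreaRect(p))
goal(.6428+.6395-c[0],-c[1]-.0036,.031)
E
```

```text
cup axis [ 0.63586363 -0.00101656]
blue [291.  58.] [375. 145.] ((0.618865430355072, 0.10270047187805176), 0.04132741317152977) ((0.6190617680549622, 0.10260970890522003), (0.08163372427225113, 0.08170992136001587), 21.620622634887695)
green [187.   0.] [313.  87.] ((0.5182889699935913, 0.07922166585922241), 0.0570712685585022) ((0.518281877040863, 0.07929173111915588), (0.08182793855667114, 0.08178801089525223), 13.158117294311523)
black [123.  57.] [237. 168.] ((0.5419853925704956, -0.021002203226089478), 0.05587193742394447) ((0.5415521264076233, -0.0210353285074234), (0.09374842792749405, 0.06335992366075516), 12.950580596923828)
clock 5.9 yaw 143.9 shift cm [-0.49  0.5   8.5 ] twist 0 rows>= 2.4
```

move_arm(gripper=[0,0,0,0,0,0,0,0], linear=[[-0.3,0.6,1],[0,0,2.5],[0,0,2.5],[0,0,1.4],[0,0,0.5],[0,0,0.3],[0,0,0.2],[0,0,0]], twist=[0,0,0,0,0,0,0,0])

```text
clock: 6.7
position: [0.6464, 0.0007, 0.0324]
tool_rot: [3.141, 0.001, 2.513]
force: [-0.4, 0.6, -1.2]
grip_width: 0.06
finger_force: 33.3
```

```bash
python3 - <<'E'
from h import *
from workcell import monitor
s=monitor.observe(); print(s["position"],s["force"]); goal(.6395,-.0005,.031)
w=wrist(); crop(w,130,60,400,384,1.8,"pics/w4.png")
E
```

```text
[0.64636747 0.00072914 0.03237175] [-0.38306238  0.62041834 -1.17592812]
clock 6.7 yaw 144.0 shift cm [ 0.48 -0.5   0.14] twist 0 rows>= 0.2
```

View pics/w4.png

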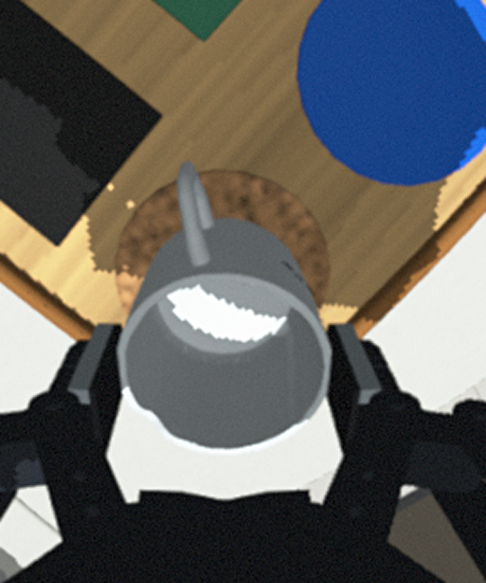

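move_arm(gripper=[0,1,1,1,1,1,1,1], linear=[[0,0,0.1],[0,0,0],[0,0,0],[0,0,-0.5],[0,0,-2],[0,0,-3.5],[0,0,-4],[0,0,-3]], twist=[0,0,0,0,0,0,0,0])

```text
clock: 7.55
position: [0.6464, 0.001, 0.1636]
tool_rot: [3.14, 0.001, 2.513]
force: [0.1, 0.6, -0.4]
grip_width: 0.0855
finger_force: 0.0
```

```bash
python3 - <<'E'
from h import *
from workcell import monitor,viewer
s=monitor.observe(); print(s["position"],s["force"],s["grip_width"])
f=viewer.grab_frame("top"); pickle.dump(f,open("top1.pkl","wb")); w=wrist()
a=cv2.resize(f["img"][125:225,120:215],None,fx=4,fy=4); b=w["img"][0:384,120:400]
h=400; b=cv2.resize(b,(int(280*h/384),h)); cv2.imwrite("pics/c3.png",np.hstack([a,b])[:,:,::-1]); print(a.shape)
goal(.5795,-.3635,.15)
E
```

```text
[0.64636777 0.00096729 0.16364313] [ 0.08980285  0.60845899 -0.3501968 ] 0.0855288974582259
(400, 380, 3)
clock 7.65 yaw 144.0 shift cm [-15.89 -33.52   1.51] twist 0 rows>= 10.6
```

View pics/c3.png

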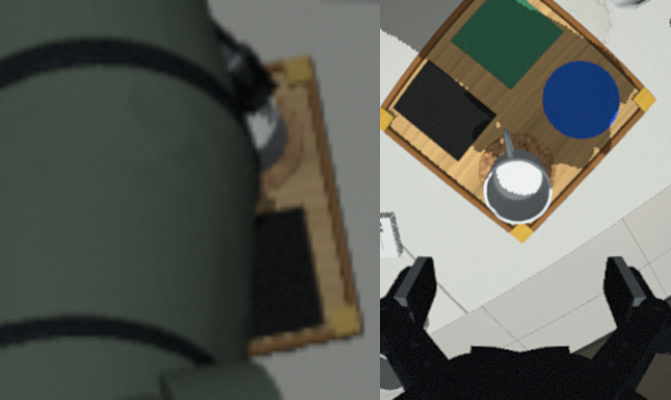

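move_arm(gripper=[1,1,1,1,1,1,1,1], linear=[[-0.8,-1.7,0],[-1.5,-3.2,0],[-1.5,-3.2,0],[-1.5,-3.2,0],[-1.5,-3.2,0],[-1.5,-3.2,0],[-1.5,-3.2,0],[-1.5,-3.2,0]], twist=[0,0,0,0,0,0,0,0])

```text
clock: 8.45
position: [0.5952, -0.262, 0.1607]
tool_rot: [-3.142, -0.0, 2.513]
force: [0.6, 0.7, 0.7]
grip_width: 0.0853
finger_force: 0.0
```

move_arm(gripper=[1,1,1,1,0.5,0.5,0.5,0.5], linear=[[-1.5,-3.2,0],[-1.5,-3.2,0],[-1.4,-2.5,0],[-0.4,-0.6,1],[0,0,2],[0,0,2],[0,0,0],[0,0,0]], twist=[0,0,0,0,0,0,0,0])

```text
clock: 9.25
position: [0.5789, -0.3651, 0.1109]
tool_rot: [3.141, -0.001, 2.514]
force: [0.5, 0.3, 0.6]
grip_width: 0.0426
finger_force: 0.0
```

```bash
python3 - <<'E'
from h import *
from workcell import monitor,viewer
s=monitor.observe(); print(s["position"],s["force"],s["grip_width"])
f=viewer.grab_frame("top"); pickle.dump(f,open("top1.pkl","wb")); w=wrist()
a=cv2.resize(f["img"][125:225,120:215],None,fx=4,fy=4); b=w["img"][150:300,180:330]
b=cv2.resize(b,(400,400)); cv2.imwrite("pics/c4.png",np.hstack([a,b])[:,:,::-1])
E
```

```text
[ 0.57891097 -0.36506098  0.11092356] [0.48492376 0.30466504 0.57369202] 0.042590343813878606
```

View pics/c4.png

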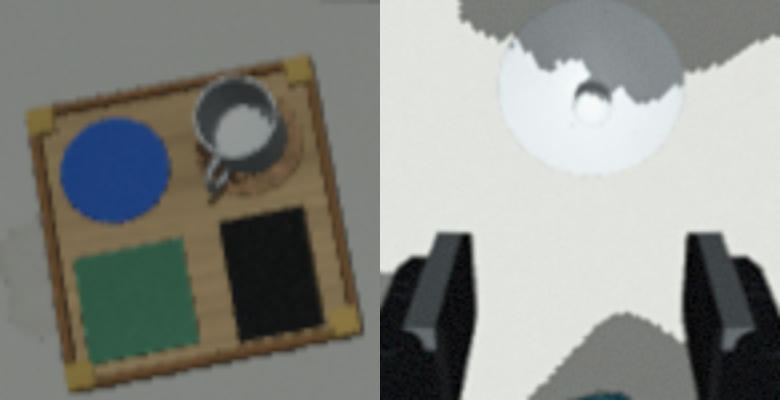

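```bash
python3 - <<'E'
from h import *
w=pickle.load(open("w.pkl","rb")); f=pickle.load(open("top1.pkl","rb"))
k=ray(w,259.7,190.3,.031,True); print("knob",k,"disc",ray(w,259.1,182.4,.005,True))
print("disc top/bottom",ray(w,259.1,149.3,.005,True),ray(w,259.1,215.6,.005,True))
c=ray(f,178.9,154.5,.069); print("cup",c)
goal(*k,.017)
E
```

```text
knob [ 0.58015112 -0.36074706] disc [ 0.5807137  -0.36128576]
disc top/bottom [ 0.55472683 -0.34258233] [ 0.60865062 -0.38134339]
cup [ 0.64476268 -0.0035025 ]
clock 9.35 yaw 144.0 shift cm [0.23 0.43 9.49] twist 0 rows>= 2.7
```

move_arm(gripper=[0.5,0.5,0.5,0.5,0.5,0,0,0], linear=[[0.1,0.4,1.5],[0,0,3],[0,0,3],[0,0,1.3],[0,0,0.5],[0,0,0],[0,0,0],[0,0,0]], twist=[0,0,0,0,0,0,0,0], squeeze=30)

```text
clock: 10.15
position: [0.5809, -0.3623, 0.0191]
tool_rot: [3.141, 0.002, 2.513]
force: [-0.1, -1.4, -0.4]
grip_width: 0.0005
finger_force: 0.0
```

move_arm(gripper=[0,0,0,0,0,0,0,0], linear=[[0,0,0],[0,0,0],[0,0,-1],[0,0,-2],[0,0,-3],[0,0,-3],[0,0,-3],[0,0,-2]], twist=[0,0,0,0,0,0,0,0])

```text
clock: 10.95
position: [0.5809, -0.362, 0.161]
tool_rot: [3.141, 0.002, 2.513]
force: [0.6, -0.9, 1.0]
grip_width: 0.0001
finger_force: 0.0
```

```bash
python3 - <<'E'
from h import *
goal(.6195,.102,.16)
w=wrist(); crop(w,180,150,330,300,2,"pics/w5.png")
E
```

```text
clock 10.95 yaw 144.0 shift cm [24.15 39.81  0.06] twist 0 rows>= 13.3
```

View pics/w5.png

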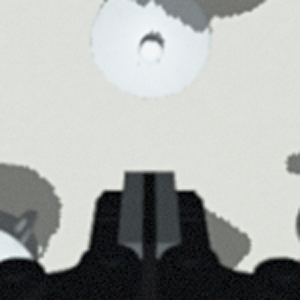

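```bash
python3 - <<'E'
from h import *
w=pickle.load(open("w.pkl","rb"))
k=ray(w,255.7,174.2,.031,True); print("knob",k,"disc",ray(w,255.5,172,.005,True)); goal(*k,.017)
for P in [(.5809,-.3620,.161),(.5809,-.3620,.031),(.5809,-.3620,.001)]: print(proj(w,P,True))
f=pickle.load(open("top1.pkl","rb"))
print(w["eye"],w["rotation"])
E
```

```text
knob [ 0.57933082 -0.3596678 ] disc [ 0.58306029 -0.36248469]
clock 11.0 yaw 144.0 shift cm [ 0.46  0.07 14.67] twist 0 rows>= 4.2
(np.float64(255.17519485945454), np.float64(234.76167004358174))
(np.float64(254.7596721211549), np.float64(176.67245220006618))
(np.float64(254.70604110966417), np.float64(169.33327706911462))
[ 0.51233827 -0.31293566  0.32512345] [-3.27335899e-01 -3.32309603e-04  9.42147261e-01]
```

move_arm(gripper=[0.4,0.4,0.4,0.4,0.4,0.4,0.4,0.4], linear=[[0.4,0,1.5],[0,0,3],[0,0,3.5],[0,0,3.2],[0,0,2],[0,0,0.9],[0,0,0.3],[0,0,0]], twist=[0,0,0,0,0,0,0,0])

```text
clock: 11.8
position: [0.5774, -0.3597, 0.0146]
tool_rot: [3.141, 0.001, 2.513]
force: [-0.9, -1.1, -0.4]
grip_width: 0.0341
finger_force: 0.0
```

```bash
python3 - <<'E'
from h import *
from workcell import monitor
s=monitor.observe(); print(s["position"],s["force"],s["grip_width"])
w=wrist(); crop(w,180,150,330,300,3,"pics/w6.png")
E
```

```text
[ 0.57744988 -0.35971025  0.01460057] [-0.87263367 -1.14995876 -0.42813246] 0.03406777302959386
```

View pics/w6.png

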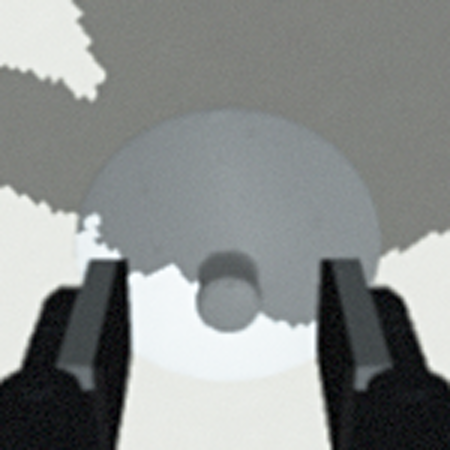

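```bash
python3 - <<'E'
from h import *
w=pickle.load(open("w.pkl","rb"))
k=ray(w,256.3,251,.031,True); print("knob",k); goal(*k,.0146)
for z in(.0146,.031): print(proj(w,(.57745,-.3597,z),True))
print("disc top/bot",ray(w,256.3,186.5,.004,True),ray(w,256.3,276.5,.004,True))
E
```

```text
knob [ 0.57954318 -0.36039752]
clock 11.85 yaw 144.0 shift cm [-0.19  0.06  0.04] twist 0 rows>= 0.1
(np.float64(255.06266194088374), np.float64(234.76065408600408))
(np.float64(255.13822120401065), np.float64(247.82386655188316))
disc top/bot [ 0.55532449 -0.34266478] [ 0.60957887 -0.38188436]
```

move_arm(gripper=[0.4,0.1,0.1,0.05,0.05,0.05], linear=[[-0.2,0,0],[0,0,0],[0,0,0],[0,0,0],[0,0,0],[0,0,0]], twist=[0,0,0,0,0,0], squeeze=25)

```text
clock: 12.45
position: [0.5787, -0.3607, 0.0138]
tool_rot: [3.142, -0.0, 2.513]
force: [-0.6, -0.2, 0.5]
grip_width: 0.0042
finger_force: 0.0
```

```bash
python3 - <<'E'
from h import *
from workcell import monitor
s=monitor.observe(); print(s["position"],s["force"],s["grip_width"],s["finger_force"])
w=wrist("w7.png"); V=w["img"].max(2).astype(int)
for v in range(180,300,3): print(v,' '.join("%3d"%x for x in V[v,195:320:4]))
E
```

```text
[ 0.57866166 -0.36068061  0.01380817] [-0.56983427 -0.24322471  0.49541946] 0.004167263624394023 0.0
180 125 131 129 127 211 128 130 132 128 128 130 128 129 129 129 130 131 130 130 130 129 129 130 130 129 132 130 124 129 130 128 131
183 129 130 130 130 131 133 128 134 131 127 131 132 130 127 127 124 130 129 126 127 130 129 126 130 130 131 126 125 132 128 129 128
186 128 132 133 128 131 128 128 128 129 130 128 128 136 144 150 150 143 142 141 136 126 130 131 132 131 125 128 128 131 128 130 128
189 129 127 130 131 131 128 131 130 129 126 143 141 144 144 146 145 145 141 147 148 143 135 130 128 126 128 125 131 133 133 128 129
192 126 130 129 127 129 130 133 131 131 141 140 145 142 146 145 147 148 141 145 145 144 143 146 130 131 129 128 131 131 128 128 128
195 133 131 127 130 128 128 127 132 136 141 143 142 148 148 149 151 144 148 149 148 144 147 141 146 125 128 127 129 130 129 129 127
198 130 129 126 130 127 129 127 138 138 141 141 143 147 146 149 151 149 148 149 149 148 149 148 145 145 129 130 131 129 127 129 130
201 131 130 130 127 126 127 139 140 143 143 140 141 147 146 151 151 150 149
[... 3580 characters left out ...]
  28  27  24  77 232 235 235 237  23  18
285  11 177 128  48   8  21  17  20  23  20  26  14  21  26 235 235 106  25  16  10  22  16  26  18  25  21  11  82 148 179  26  20
288  28  15  17  16  21  21  26  17  27  17  21  22  15  31 234 233 111  26  19  26  24  22  19  25  26  23  19  24  22  20  23  21
291  22  27  22  20  16  20  25  25  21  22  22  27  24  27 234 232 127  25  26  15  21  17  15  26  20  19  19  18  22  16  24  20
294  26  16  21  23  25  18  19  24  25  17  19  27  20  32 237 233 126  26  16  20  22  16  18  28  14  19  20  17  27  22  16  23
297  27  24  24  27  17  20  24  17  25  24  20  16  25  33 235 233 125  26  19  28  22  19  25  24  23  19  23  17  24  21  24  32
```

```bash
python3 - <<'E'
from h import *
w=pickle.load(open("w.pkl","rb"))
ax=np.array([np.cos(2.513),np.sin(2.513),0])
for x in(0,.005,.011):
  print(x,[(z,round(proj(w,np.array([.57866,-.36068,z])+x*ax,True)[1],1)) for z in(.014,.02,.026,.032,.038,.044)])
E
```

```text
0 [(0.014, np.float64(234.9)), (0.02, np.float64(239.5)), (0.026, np.float64(244.3)), (0.032, np.float64(249.4)), (0.038, np.float64(254.8)), (0.044, np.float64(260.6))]
0.005 [(0.014, np.float64(227.6)), (0.02, np.float64(232.0)), (0.026, np.float64(236.7)), (0.032, np.float64(241.6)), (0.038, np.float64(246.9)), (0.044, np.float64(252.5))]
0.011 [(0.014, np.float64(218.7)), (0.02, np.float64(222.9)), (0.026, np.float64(227.3)), (0.032, np.float64(232.0)), (0.038, np.float64(237.0)), (0.044, np.float64(242.4))]
```

move_arm(gripper=[0.45,0.45,0.45,0.45,0.45], linear=[[0,0,0],[0,0,0],[0,0,0.2],[0,0,0.2],[0,0,0]], twist=[0,0,0,0,0])

```text
clock: 13.0
position: [0.5785, -0.3606, 0.0094]
tool_rot: [3.142, -0.001, 2.513]
force: [0.2, 0.7, -0.5]
grip_width: 0.0385
finger_force: 0.0
```

move_arm(gripper=[0.45,0.1,0.1,0.05,0.05], linear=[[0,0,0.1],[0,0,0],[0,0,0],[0,0,0],[0,0,0]], twist=[0,0,0,0,0], squeeze=20)

```text
clock: 13.5
position: [0.5789, -0.3608, 0.0091]
tool_rot: [3.141, 0.0, 2.513]
force: [0.0, 0.5, 3.2]
grip_width: 0.0037
finger_force: 1.5
```

move_arm(gripper=[0.4,0.4,0.4,0.4,0.4,0.4,0.4], linear=[[0,0,-0.2],[0,0,-0.1],[0,0,0.3],[0,0,0.3],[0,0,0.3],[0,0,0.2],[0,0,0]], twist=[0,0,0,0,0,0,0])

```text
clock: 14.2
position: [0.5785, -0.3606, 0.0003]
tool_rot: [-3.142, -0.001, 2.513]
force: [0.3, -0.4, -0.3]
grip_width: 0.0339
finger_force: 0.0
```

move_arm(gripper=[0.4,0.4,0,0,0,0,0], linear=[[0,0,0.2],[0,0,0.1],[0,0,0],[0,0,0],[0,0,0],[0,0,0],[0,0,0]], twist=[0,0,0,0,0,0,0], squeeze=25)

```text
clock: 14.9
position: [0.5787, -0.3607, -0.0021]
tool_rot: [3.142, 0.0, 2.513]
force: [-0.3, -0.8, 1.0]
grip_width: 0.0111
finger_force: 24.4
```

move_arm(gripper=[0,0,0,0,0,0,0,0], linear=[[0,0,-1],[0,0,-2.5],[0,0,-3],[0,0,-3],[0.5,0.8,-2.5],[1.2,2,-1],[1.9,3.2,0],[1.9,3.2,0]], twist=[0,0,0,0,0,0,0,0])

```text
clock: 15.7
position: [0.5883, -0.2532, 0.129]
tool_rot: [3.141, 0.001, 2.512]
force: [-0.1, 0.6, -0.3]
grip_width: 0.0113
finger_force: 24.4
```

move_arm(gripper=[0,0,0,0,0,0,0,0], linear=[[1.9,3.2,0],[1.9,3.2,0],[1.9,3.2,0],[1.9,3.2,0],[1.9,3.2,0],[1.9,3.2,0],[1.9,3.2,0],[1.9,3.2,0]], twist=[0,0,0,0,0,0,0,0])

```text
clock: 16.5
position: [0.6158, 0.044, 0.1287]
tool_rot: [3.141, 0.001, 2.513]
force: [0.7, -0.7, -1.1]
grip_width: 0.0109
finger_force: 24.4
```

```bash
python3 - <<'E'
from h import *
from workcell import monitor
s=monitor.observe(); print(s["position"],s["force"],s["grip_width"],s["finger_force"]); goal(.6195,.102,.009)
E
```

```text
[0.61579994 0.04397453 0.12865947] [ 0.71165419 -0.65005379 -1.12072486] 0.010891999804752028 24.378671050071716
clock 16.5 yaw 144.0 shift cm [ 3.12  4.91 11.97] twist 0 rows>= 3.8
```

move_arm(gripper=[0,0,0,0,0,0,0,0], linear=[[1.6,2.5,0],[1.0,1.6,0],[0.5,0.8,1],[0,0,2.5],[0,0,3],[0,0,1.5],[0,0,0.5],[0,0,0]], twist=[0,0,0,0,0,0,0,0])

```text
clock: 17.3
position: [0.6195, 0.1, 0.0427]
tool_rot: [-3.141, -0.0, 2.513]
force: [0.1, 0.2, -0.2]
grip_width: 0.0112
finger_force: 24.4
```

```bash
python3 - <<'E'
from h import *
from workcell import monitor
goal(.6195,.102,.009); s=monitor.observe(); zt=s["position"][2]
w=wrist("w8.png"); hsv=cv2.cvtColor(w["img"],cv2.COLOR_RGB2HSV).astype(int);H,S,V=[hsv[...,i] for i in range(3)]
m=((H>100)&(H<130)&(S>120)); c,p=blob(m,w,.009,None,True); print("blue",c.min(0),c.max(0))
# mat: circle fit on the outer (top half) contour
q=p[c[:,1]<c[:,1].min()+0.6*np.ptp(c[:,1])]
from scipy.optimize import least_squares
import sys
r=least_squares(lambda a:np.hypot(*(q-a[:2]).T)-.041,p.mean(0),loss="soft_l1",f_scale=.001); print("blue mat",r.x, np.abs(r.fun).mean())
g=((S<40)&(V>60)).astype(np.uint8)
for v in range(120,330,7): print(v,' '.join("%3d"%x for x in V[v,180:330:6]),'|',' '.join("%3d"%x for x in S[v,180:330:12]))
E
```

```text
clock 17.3 yaw 144.0 shift cm [0.11 0.16 3.37] twist 0 rows>= 1.0
blue [202. 154.] [314. 228.]
blue mat [0.61943113 0.10300108] 0.007192328793823375
120  82  84  88  83  86  86  88 136 131 134 134 119 138 124 121  90  95  85 131 125 137 137 135 137 136 | 124 130 122 136 111 107 113 114 158  12   4   6   8
127  87  90  85  84  83  84 137 130 131 131 129 139 128 132 130 117  83  93  92 134 138 136 135 139 137 | 129 138 138 112 111 109 110 112 160 158  13   9   7
134  87  87  87  91  88 131 129 129 129 127 133 130 129 123 120 132 126  88  98  92 127 135 132 138 137 | 117 129 130 111 113 117 113 115 115 143  12   8   9
141  82  87  89  83 130 129 129 127 127 137 126 133 118 118 131 124 124 125 115  89  96 101 140 138 135 | 131 138 112 115 112 121 110 115 111 118 157  15  11
148  82  87  85 122 130 128 128 123 135 127 134 122 119 127 127 126 124 123 119 124  88  98  86 137 135 | 143 126 114 108 113 116 116 110 109 109 151 151   6
155  87  84 122 133 131 128 125 133 124 132 108  99 128 132 127 115 123 115 125 118 129  77  94  90 137 | 123 100 109 114 115  85 215 209 114 108 117 160   4
162
[... 3088 characters left out ...]
23  24  20  28 |  18  16  15  26  21  80 109 157  49 128  67  96  64
302  34  16  25  20  15  17  24  19  21  21  31 231  63 151 171  26  24  26  28  20  20  16  26  25  27 |  53  41  51  64  61  33 130 161  43  82  89  29  66
309  36  29  34  24  22  22  17  26  25  20  95  81 171 191 237 135  24  26  22  20  21  24  21  30  29 |  50  75  81  60  20  99 154   3  43  58  36  61  53
316  35  30  29  23  20  21  17  20  23  26 131 181 236 235 234 240  21  17  24  20  24  20  18  25  27 |  44  44  77  90  44 154   4   3  49  21 128  71  76
323  33  32  25  27  24  25  25  15  21  27 175 235 236 235 233 237  23  21  22  24  25  15  19  32  25 |  62  41  85  92  36 131   6   4  44  46  61  40  31
```

move_arm(gripper=[0,0,0,0,0,0,0,0], linear=[[0.2,0.1,0.8],[0,0,1.2],[0,0,0.8],[0,0,0.4],[0,0,0.2],[0,0,0.1],[0,0,0],[0,0,0]], twist=[0,0,0,0,0,0,0,0])

```text
clock: 18.15
position: [0.6186, 0.1024, 0.0081]
tool_rot: [3.141, 0.0, 2.513]
force: [0.0, -1.2, -0.1]
grip_width: 0.0112
finger_force: 24.4
```

Down 1 mm more, release, lift away.

move_arm(gripper=[0,0,0.4,0.4,0.4,0.4,0.4,0.4], linear=[[0,0,0.1],[0,0,0],[0,0,0],[0,0,0],[0,0,-1],[0,0,-2.5],[0,0,-3.5],[0,0,-3.5]], twist=[0,0,0,0,0,0,0,0])

```text
clock: 18.95
position: [0.6182, 0.1025, 0.1136]
tool_rot: [-3.142, -0.0, 2.514]
force: [0.0, -0.4, 1.0]
grip_width: 0.0344
finger_force: 0.0
```

```bash
python3 - <<'E'
from h import *
from workcell import monitor
w=wrist("w9.png"); hsv=cv2.cvtColor(w["img"],cv2.COLOR_RGB2HSV).astype(int);H,S,V=[hsv[...,i] for i in range(3)]
m=((H>100)&(H<130)&(S>120)).astype(np.uint8)
c,p=blob(cv2.morphologyEx(m,cv2.MORPH_OPEN,np.ones((3,3))),w,.009,(150,60,380,300),True); hull=cv2.convexHull(p)
print("blue",c.min(0),c.max(0),"mat",cv2.minEnclosingCircle(hull),cv2.minAreaRect(hull))
# lid: hole inside the mat hull
hp=cv2.convexHull(c.astype(np.int32)); M=np.zeros_like(m); cv2.fillConvexPoly(M,hp,1)
L=cv2.morphologyEx((M&(1-m)&(S<60)).astype(np.uint8),cv2.MORPH_OPEN,np.ones((5,5)))
c2,p2=blob(L,w,.012,None,True); print("lid px",c2.min(0),c2.max(0),"circ",cv2.minEnclosingCircle(p2),cv2.minAreaRect(p2))
f=pickle.load(open("top0.pkl","rb"))
goal(.442,-.3645,.2)
print(monitor.observe()["qpos"].round(2))
E
```

```text
blue [213. 142.] [298. 218.] mat ((0.6186296939849854, 0.10357823967933655), 0.04126570001244545) ((0.6146340370178223, 0.10880736261606216), (0.08163261413574219, 0.06843279302120209), 36.1530876159668)
lid px [219. 155.] [289. 216.] circ ((0.6209225058555603, 0.09990380704402924), 0.03362305462360382) ((0.617774486541748, 0.10423588752746582), (0.06672006845474243, 0.05576461926102638), 36.06021499633789)
clock 19.0 yaw 144.0 shift cm [-13.07 -48.3   -8.24] twist 0 rows>= 14.5
[ 0.1   0.68 -0.55  1.65  0.42  0.93  0.34]
```

move_arm(gripper=[1,1,1,1,1,1,1,1], linear=[[-0.4,-1.3,-2],[-0.9,-3.2,-3],[-1,-3.7,-2],[-1,-3.7,0],[-1,-3.7,0],[-1,-3.7,0],[-1,-3.7,0],[-1,-3.7,0]], twist=[0,0,0,0,0,0,0,0])

```text
clock: 19.8
position: [0.5199, -0.158, 0.1825]
tool_rot: [3.142, 0.001, 2.513]
force: [0.6, -0.4, -0.5]
grip_width: 0.0854
finger_force: 0.0
```

move_arm(gripper=[1,1,1,1,1,1,1,1], linear=[[-1,-3.7,0],[-1,-3.7,0],[-1,-3.7,0],[-1,-3.7,0],[-1,-3.7,0],[-0.7,-2.5,0],[0,-0.3,0],[0,0,0]], twist=[0,0,0,0,0,0,0,0])

```text
clock: 20.6
position: [0.4412, -0.3626, 0.1821]
tool_rot: [3.141, 0.0, 2.512]
force: [0.3, 0.6, 1.0]
grip_width: 0.0855
finger_force: 0.0
```

```bash
python3 - <<'E'
from h import *
from workcell import monitor
goal(.441,-.365,.2)
w=wrist("w10.png"); hsv=cv2.cvtColor(w["img"],cv2.COLOR_RGB2HSV).astype(int);H,S,V=[hsv[...,i] for i in range(3)]
print(proj(w,(.441,-.365,.091),True)); u,v=[int(x) for x in proj(w,(.441,-.365,.091),True)]
print("HSV",hsv[v,u])
for y in range(v-60,v+60,7): print(y,' '.join("%3d,%2d"%(V[y,x],H[y,x]) for x in range(u-60,u+61,8)))
E
```

```text
clock 20.6 yaw 143.9 shift cm [-0.12 -0.21 -1.79] twist 0 rows>= 0.5
(np.float64(252.5052290502603), np.float64(190.0376114751519))
HSV [ 58  81 120]
130 218,41 218,46 138,60 105,60  98,50 101,50 181,40 103,50 102,68 104,50 100,43 101,45 103,53 103,42 101,45 100,38
137 218,49 227,60 195,51 108,68 104,42  99,40  35,56  35,56  87,70  99,30 100,38 103,45  98,50 101,60 100,42 103,68
144 225,75 195,50 196,53 195,55 195,45 138,54  52,62  41,60  39,56  39,62 101,42 100,40 104,60 101,53 100,54 110,47
151 194,42 196,45 194,42 193,54 194,55 109,60  61,58  59,59  45,60  42,66  42,60  41,58  99,30 121, 0 195,41 194,47
158 196,48 196,47 194,43 197,50 195,43  57,62  62,61  57,60  62,59  54,57  47,64  35,60  38,65 197,45 192,42 193,47
165 193,60 196,45 195,43 194,60  50,52  56,62  52,60  62,55  58,54  65,58  57,64  57,56  40,55 167,53 192,43 197,41
172 195,54 196,43 193,55 178,51  88,57  60,60  57,54  64,57  60,57  60,55  58,61  56,62  58,56  55,60 194,42 196,47
179 197,43 195,45 195,49 192,56 110,59 106,59 117,57 120,57 117,59  61,64  60,57  58,54  60,58  53,56 191,42 196,53
186 196,49 196,45 196,
[... 438 characters left out ...]
,45
214 192,49 192,42 191,55 193,50 194,30 131,58 109,58 106,57 109,59 103,57 113,61 147,74 195,43 194,43 194,51 196,45
221 185,49 101,48 199,49 194,45 195,42 191,38 198,41 129,59 107,58 111,60 107,60 185,55 198,53 195,50 193,34 198,40
228 102,30 102,40 101,30 105,45 196,53 199,55 193,54 196,45 197,53 150,53 157,53 193,54 195,50 192,40 194,41 192,53
235  48,16 102,45 102,40 100,150 101,40 141,45 196,48 196,47 197,50 194,43 195,41 193,30 192,42 194,45 200,50 195,45
242  46,20  46,15  43,20 104,45 102,50 100,53 196,47 190,48 190,45 194,43 197,45 193,47 196,45 195,45 192,47 192,42
249  50,19  47,20  45,21  49,18  59,21 192,40 193,45 197,55 192,43 194,50 196,47 195,34 195,50 194,45 191,39 193,40
```

```bash
python3 - <<'E'
from h import *
w=pickle.load(open("w.pkl","rb")); hsv=cv2.cvtColor(cv2.bilateralFilter(w["img"],7,20,5),cv2.COLOR_RGB2HSV).astype(int);H,S,V=[hsv[...,i] for i in range(3)]
m=((S>45)&(V>50)&(V<150)&(H>45)&(H<75)).astype(np.uint8); m=cv2.morphologyEx(m,cv2.MORPH_OPEN,np.ones((5,5)))
c,p=blob(m,w,.091,(200,130,330,245),True); r=cv2.minAreaRect(p); print(c.min(0),c.max(0),r)
a=cv2.approxPolyDP(c.astype(np.int32),4,True)[:,0]; print(a.tolist()); print([ray(w,u,v,.091,True).round(4).tolist() for u,v in a])
cc,pp=blob(((S>45)&(V<150)&(H>45)&(H<75)).astype(np.uint8),w,.091,(200,130,330,245),True); a=cv2.approxPolyDP(cc.astype(np.int32),4,True)[:,0]; print("all",a.tolist())
crop(w,200,120,330,250,5,"pics/c5.png")
E
```

```text
[211. 144.] [298. 228.] ((0.4383850395679474, -0.36397287249565125), (0.0682213306427002, 0.063795305788517), 29.203542709350586)
[[236, 144], [217, 172], [220, 180], [211, 204], [271, 228], [298, 171]]
[[0.3985, -0.3517], [0.4086, -0.3806], [0.4161, -0.383], [0.4293, -0.4042], [0.4821, -0.3733], [0.4505, -0.3215]]
all [[241, 133], [229, 161], [217, 172], [220, 180], [210, 204], [270, 229], [300, 172], [287, 153]]
```

View pics/c5.png

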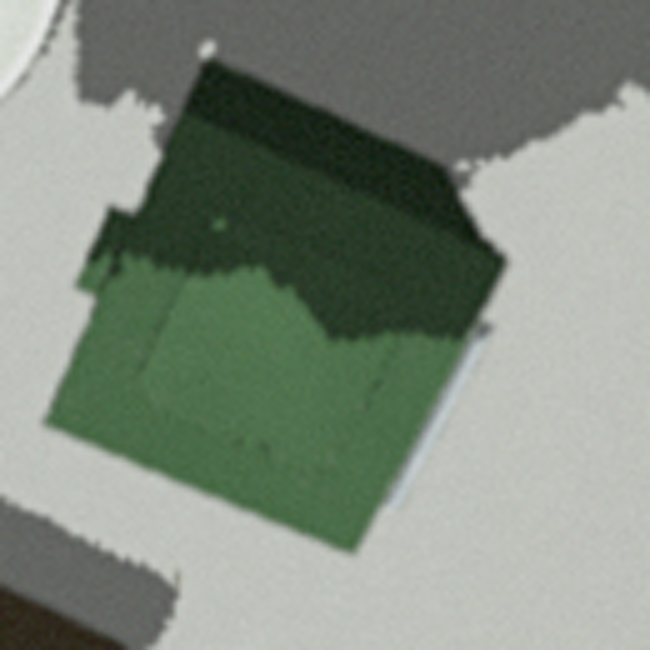

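move_arm(gripper=[1,1,1,1,1,1,1,1], linear=[[0,0,0],[0,0,0],[0,0,0],[0,0,0],[0,0,0],[0,0,0],[0,0,0],[0,0,0]], twist=[8.1,8.1,8.1,8.1,8.1,8.1,8.1,8.1])

```text
clock: 21.45
position: [0.4425, -0.3608, 0.1821]
tool_rot: [3.141, -0.0, 1.379]
force: [0.4, 0.1, 0.2]
grip_width: 0.0859
finger_force: 0.0
```

move_arm(gripper=[1,1,1,1,1,1,1,1], linear=[[0,0,0],[0,0,0],[0,0,0],[0,0,0],[0,0,0],[0,0,0],[0,0,0],[0,0,0]], twist=[8.1,8.1,8.1,8.1,8.1,8.1,0,0])

```text
clock: 22.25
position: [0.4422, -0.3613, 0.182]
tool_rot: [-3.142, -0.0, 0.54]
force: [-0.1, -0.3, -0.3]
grip_width: 0.0854
finger_force: 0.0
```

```bash
python3 - <<'E'
from h import *
goal(.440,-.3633,.025,30.3)
w=wrist("w11.png"); hsv=cv2.cvtColor(cv2.bilateralFilter(w["img"],7,20,5),cv2.COLOR_RGB2HSV).astype(int);H,S,V=[hsv[...,i] for i in range(3)]
P=proj(w,(.440,-.3633,.091),True); print(P); u,v=map(int,P); print(hsv[v-20:v+21:10,u-20:u+21:10].tolist())
for vmin in(20,50,80):
    m=((S>45)&(V>vmin)&(V<150)&(H>45)&(H<75)).astype(np.uint8); m=cv2.morphologyEx(m,cv2.MORPH_OPEN,np.ones((9,9)))
    c,p=blob(m,w,.091,(u-70,v-70,u+70,v+60),True); print(vmin,c.min(0),c.max(0),cv2.minAreaRect(p))
    a=cv2.approxPolyDP(c.astype(np.int32),4,True)[:,0]; print(a.tolist()); print([ray(w,*q,.091,True).round(4).tolist() for q in a])
E
```

```text
clock 22.25 yaw 30.9 shift cm [-0.29  0.06 15.7 ] twist 0.6 rows>= 4.5
(np.float64(256.4876547438736), np.float64(188.82092584586908))
[[[58, 79, 61], [59, 84, 64], [59, 81, 63], [60, 79, 90], [59, 81, 63]], [[60, 79, 61], [59, 85, 60], [59, 82, 62], [57, 82, 62], [58, 79, 61]], [[58, 81, 60], [58, 81, 60], [57, 84, 61], [58, 84, 94], [58, 78, 62]], [[57, 88, 58], [58, 83, 101], [59, 82, 75], [58, 81, 116], [58, 81, 117]], [[57, 84, 109], [58, 81, 114], [58, 80, 112], [58, 79, 113], [58, 79, 113]]]
20 [223. 149.] [293. 219.] ((0.4428330063819885, -0.36260998249053955), (0.06617194414138794, 0.06249348819255829), 29.076189041137695)
[[223, 151], [223, 218], [289, 219], [293, 153]]
[[0.4548, -0.3202], [0.3991, -0.3512], [0.4301, -0.4051], [0.4849, -0.3737]]
50 [223. 152.] [293. 219.] ((0.44193199276924133, -0.3629067540168762), (0.06412214785814285, 0.06255212426185608), 29.452531814575195)
[[223, 152], [223, 218], [289, 219], [293, 153]]
[[0.454, -0.3206], [0.3991, -0.3512], [0.4301, -0.4051], [0.4849, -0.3737]]
80 [232. 193.] [290. 219.] ((0.42767277359962463, -0.37561702728271484), (0.025930607691407204, 0.05423130840063095), 30.782413482666016)
[[290, 194], [241, 200], [232, 208], [232, 218], [289, 219]]
[[0.4515, -0.3921], [0.4235, -0.3567], [0.4123, -0.3535], [0.4035, -0.3585], [0.4301, -0.4051]]
```

move_arm(gripper=[1,1,1,1,1,1,1,1], linear=[[-0.1,0.1,1.5],[0,0,3],[0,0,3],[0,0,3],[0,0,2],[0,0,1.5],[0,0,1],[0,0,0.5]], twist=[1.3,0,0,0,0,0,0,0])

```text
clock: 23.1
position: [0.4411, -0.3637, 0.0263]
tool_rot: [-3.141, -0.0, 0.512]
force: [0.6, -1.1, 0.2]
grip_width: 0.0852
finger_force: 0.0
```

move_arm(gripper=[1,0,0,0,0,0], linear=[[0,0,0],[0,0,0],[0,0,0],[0,0,0],[0,0,0],[0,0,0]], twist=[0,0,0,0,0,0], squeeze=40)

```text
clock: 23.7
position: [0.4416, -0.3641, 0.0277]
tool_rot: [3.14, -0.001, 0.511]
force: [-2.4, -0.1, 6.9]
grip_width: 0.0654
finger_force: 43.3
```

move_arm(gripper=[0,0,0,0,0,0,0,0], linear=[[0,0,-1],[0,0,-2.5],[0,0,-3],[0,0,-3],[0,0,-2.5],[0.5,-1.2,-1],[1.1,-2.5,0],[1.5,-3.5,0]], twist=[0,0,0,5.4,5.4,5.4,0,0])

```text
clock: 24.5
position: [0.4536, -0.2869, 0.1581]
tool_rot: [3.14, -0.001, 0.226]
force: [1.2, 1.3, -0.8]
grip_width: 0.0652
finger_force: 45.1
```

move_arm(gripper=[0,0,0,0,0,0,0,0], linear=[[1.5,-3.5,0],[1.5,-3.5,0],[1.5,-3.5,0],[1.5,-3.5,0],[1.5,-3.5,0],[1.5,-3.5,0],[1.5,-3.5,0],[1.5,-3.5,0]], twist=[0,0,0,0,0,0,0,0])

```text
clock: 25.3
position: [0.5073, 0.015, 0.1578]
tool_rot: [3.141, -0.001, 0.229]
force: [0.7, -0.5, -1.7]
grip_width: 0.065
finger_force: 45.1
```

```bash
python3 - <<'E'
from h import *
from workcell import monitor
s=monitor.observe(); print(s["position"],s["force"],s["grip_width"],s["finger_force"]); goal(.5184,.0785,.06,13.1)
E
```

```text
[0.50731768 0.01496959 0.15778497] [ 0.7448961  -0.46005026 -1.70764792] 0.06498960249976656 45.12792885303497
clock 25.3 yaw 13.1 shift cm [ 2.51 -5.94  9.78] twist 0.0 rows>= 3.3
```

move_arm(gripper=[0,0,0,0,0,0,0,0], linear=[[1.3,-3.1,0],[0.8,-1.8,0],[0.4,-1,0.5],[0,0,2],[0,0,3],[0,0,2.5],[0,0,1.5],[0,0,0]], twist=[0,0,0,0,0,0,0,0])

```text
clock: 26.1
position: [0.5169, 0.0755, 0.0603]
tool_rot: [3.141, 0.003, 0.228]
force: [0.2, 0.6, -1.0]
grip_width: 0.0649
finger_force: 45.0
```

```bash
python3 - <<'E'
from h import *
from workcell import monitor
goal(.5184,.0785,.037,13.1); zt=monitor.observe()["position"][2]
w=wrist("w12.png"); hsv=cv2.cvtColor(cv2.bilateralFilter(w["img"],7,20,5),cv2.COLOR_RGB2HSV).astype(int);H,S,V=[hsv[...,i] for i in range(3)]
for n,P in [("caddy top",(.5184,.0785,zt-.0277+.091)),("matN",np.array([.5184,.0785,.009])+.042*np.array([.974,.227,0])),]: print(n,np.round(proj(w,P,True)))
m=((S>100)&(H>65)&(H<90)&(V>50)).astype(np.uint8)
c,p=blob(m,w,.009,None,True); print("mat",c.min(0),c.max(0)); a=cv2.approxPolyDP(c.astype(np.int32),4,True)[:,0]; print(a.tolist()); print([ray(w,*q,.009,True).round(4).tolist() for q in a])
m=((S>45)&(S<100)&(V>40)&(V<160)&(H>45)&(H<66)).astype(np.uint8); m=cv2.morphologyEx(m,cv2.MORPH_OPEN,np.ones((5,5)))
z=zt-.0277+.091; c,p=blob(m,w,z,None,True); print("caddy",c.min(0),c.max(0),cv2.minAreaRect(p)); a=cv2.approxPolyDP(c.astype(np.int32),5,True)[:,0]; print(a.tolist()); print([ray(w,*q,z,True).round(4).tolist() for q in a])
E
```

```text
clock 26.1 yaw 13.1 shift cm [ 0.22 -0.26  2.33] twist -0.0 rows>= 0.7
caddy top [251. 291.]
matN [252. 144.]
mat [196. 145.] [305. 187.]
[[196, 146], [198, 187], [209, 170], [300, 170], [304, 176], [305, 146]]
[[0.549, 0.1284], [0.5178, 0.1213], [0.533, 0.1153], [0.5485, 0.0485], [0.5446, 0.0442], [0.5671, 0.0496]]
caddy [174. 171.] [337. 339.] ((0.5290488600730896, 0.07925525307655334), (0.08333693444728851, 0.06409239768981934), 12.221306800842285)
[[210, 172], [174, 224], [184, 314], [194, 334], [300, 332], [312, 339], [323, 318], [337, 227], [301, 172]]
[[0.5658, 0.104], [0.5424, 0.1141], [0.4972, 0.105], [0.485, 0.099], [0.4984, 0.05], [0.4944, 0.0425], [0.5091, 0.0422], [0.5553, 0.0527], [0.573, 0.0726]]
```

move_arm(gripper=[0,0,0,0,0,0,0], linear=[[0,-0.1,0.6],[0,0,0.8],[0,0,0.5],[0,0,0.2],[0,0,0.1],[0,0,0],[0,0,0]], twist=[0,0,0,0,0,0,0])

```text
clock: 26.85
position: [0.5181, 0.0776, 0.04]
tool_rot: [-3.142, -0.0, 0.229]
force: [-0.3, -0.2, -1.3]
grip_width: 0.065
finger_force: 45.1
```

move_arm(gripper=[0,0,0,1,1,1,1,1], linear=[[0,0,0.2],[0,0,0.1],[0,0,0],[0,0,0],[0,0,0],[0,0,0],[0,0,-1.5],[0,0,-3]], twist=[0,0,0,0,0,0,0,0])

```text
clock: 27.65
position: [0.5168, 0.0773, 0.0809]
tool_rot: [-3.142, 0.003, 0.229]
force: [0.3, -0.0, 1.0]
grip_width: 0.0855
finger_force: 0.0
```

move_arm(gripper=[1,1,1,1,1,1,1,1], linear=[[0,0,-3.5],[0,0,-3.5],[0,0,-3],[0,0,-1],[1,2.4,0],[1,2.5,0],[1,2.5,0],[1,2.5,0]], twist=[0,0,0,0,-8,-8,-8,-8])

```text
clock: 28.45
position: [0.5958, 0.0047, 0.1913]
tool_rot: [-3.141, 0.001, 0.792]
force: [0.7, 0.5, 0.2]
grip_width: 0.0854
finger_force: 0.0
```

```bash
python3 - <<'E'
from h import *
from workcell import monitor,viewer
f=pickle.load(open("top0.pkl","rb")); V=f["img"].max(2)
m=cv2.morphologyEx((V>115).astype(np.uint8),cv2.MORPH_CLOSE,np.ones((7,7))); c,p=blob(m,f,.013,(228,160,270,196)); print(cv2.boxPoints(cv2.minAreaRect(p)).round(4).tolist())
goal(.5975,-.2055,.18,57)
E
```

```text
[[0.5521000027656555, -0.22849999368190765], [0.5961999893188477, -0.25699999928474426], [0.6431999802589417, -0.1843000054359436], [0.5990999937057495, -0.155799999833107]]
clock 28.45 yaw 45.4 shift cm [-14.84  14.88   1.13] twist -11.6 rows>= 6.0
```

move_arm(gripper=[1,1,1,1,1,1,1,1], linear=[[-2.5,2.5,0],[-2.6,2.6,0],[-2.6,2.6,0],[-2.6,2.6,0],[-2.6,2.6,0],[-1.7,1.7,0.5],[0,0,2],[0,0,1]], twist=[0,0,0,0,0,0,-5.8,-5.8])

```text
clock: 29.25
position: [0.5948, -0.2013, 0.1547]
tool_rot: [-3.14, 0.001, 0.992]
force: [-0.3, 0.6, -0.3]
grip_width: 0.0853
finger_force: 0.0
```

```bash
python3 - <<'E'
from h import *
goal(.5975,-.2055,.1,57)
w=wrist("w13.png"); hsv=cv2.cvtColor(w["img"],cv2.COLOR_RGB2HSV).astype(int);H,S,V=[hsv[...,i] for i in range(3)]
P=proj(w,(.5975,-.2055,.013),True); print(P); u,v=map(int,P)
for y in range(v-66,v+67,6): print(y,' '.join("%3d"%V[y,x] for x in range(u-66,u+67,6)))
E
```

```text
clock 29.25 yaw 56.9 shift cm [-0.2   0.46  5.47] twist -0.1 rows>= 1.6
(np.float64(260.418195627059), np.float64(173.76426190002024))
107 107 107 107 106 106 106 109 108 207 206 206 205 202 206 209 204 202 205 201 177 204 204 205
113 110 108 108 107 108 108 108 102 115 206 204 204 207 209 204 206 204 167 199 206 203 203 205
119 108 108 107 106 105 108 108 107 107 206 203 206 206 207 204 187 184 204 205 155 204 205 205
125 108 108 106 107 109 109 106 108 109 200 207 204 206 205 167 207 204 205 209 205 204 203 204
131 107 107 107 108 108 110 109  85 105 106  97 122 152 115 150 205 206 205 208 206 208 206 202
137 106 108 104 110 107 107 108 120 121 121 119 116 169 121 119 111 193 206 208 208 205 202 205
143 108 107 106 109 104 107 109 120 123 124 121 120 122 121 121 111 187 201 202 204 205 203 207
149 109 110 108 108 108 112 110 105 111  85 113 111 109 120 121 110 195 203 206 200 204 205 202
155 108 108 111 107 107 108  89 120 117 120 118 116 118 118 119 105 201 205 205 207 207 206 209
161 108 109 107 107 105  95 106 116 112 105  97 109 126 115 221 205 206 202 207 203 208 208 207
167 1
[... 542 characters left out ...]
 207 203 208 205 205 204 206
203 205 205 205 205 202 205 205 214 215 215 215 220 218 219 219 211 201 202 205 203 203 204 206
209 207 205 206 204 207 202 202 215 218 216 215 218 219 220 221 207 202 206 208 203 205 206 207
215 208 206 208 204 206 207 206 201 206 205 207 205 205 206 205 205 206 205 205 206 204 202 201
221 206 203 207 206 205 204 203 206 206 206 204 206 207 206 202 202 206 205 205 207 204 207 205
227 207 206 207 202 204 204 203 203 207 204 203 207 203 204 207 204 203 204 205 204 206 206 204
233 208 207 207 206 202 203 206 207 203 205 206 203 200 204 200 204 205 205 205 203 207 204 204
239 207 206 205 205 204 204 206 204 204 204 203 203 205 201 204 206 206 209 204 204 202 206 208
```

```bash
python3 - <<'E'
from h import *
w=pickle.load(open("w.pkl","rb")); V=cv2.GaussianBlur(w["img"].max(2),(3,3),0).astype(int)
for y in(180,190,200,207): print(y,"L",V[y,226:242].tolist(),"R",V[y,274:290].tolist())
for y in(138,144): print(y,"L",V[y,226:242].tolist(),"R",V[y,274:290].tolist())
print("top",V[126:140,250].tolist(),"bot",V[206:218,250].tolist(),V[206:218,240].tolist(),V[206:218,275].tolist())
for q in [(234,134),(281,134),(234,212.5),(281,212.5),(257,173)]: print(ray(w,*q,.013,True))
E
```

```text
180 L [205, 206, 207, 205, 195, 177, 174, 197, 216, 218, 216, 217, 218, 218, 217, 218] R [222, 221, 221, 222, 222, 222, 223, 224, 222, 217, 210, 206, 205, 204, 204, 205]
190 L [205, 207, 207, 205, 194, 176, 176, 198, 213, 215, 214, 215, 215, 216, 216, 216] R [220, 220, 221, 221, 221, 221, 220, 216, 210, 202, 197, 201, 206, 207, 206, 207]
200 L [206, 206, 206, 206, 200, 179, 160, 174, 201, 213, 214, 214, 213, 213, 214, 215] R [220, 220, 220, 220, 219, 219, 217, 214, 212, 213, 210, 206, 205, 205, 205, 204]
207 L [205, 205, 205, 205, 205, 203, 198, 198, 206, 213, 215, 215, 215, 215, 214, 214] R [219, 220, 220, 220, 220, 220, 217, 211, 208, 208, 207, 204, 203, 204, 205, 205]
138 L [109, 108, 108, 108, 108, 110, 115, 119, 120, 120, 120, 120, 119, 120, 120, 120] R [121, 121, 122, 123, 122, 121, 122, 123, 122, 118, 112, 109, 107, 109, 125, 161]
144 L [108, 108, 108, 108, 108, 111, 116, 119, 120, 120, 117, 114, 112, 113, 113, 114] R [120, 121, 121, 121, 121, 121, 121, 120, 120, 117, 111, 108, 108, 108, 112, 133]
top [203, 188, 159, 128, 110, 104, 110, 117, 120, 121, 121, 120, 120, 121] bot [216, 217, 217, 215, 211, 207, 206, 206, 205, 205, 206, 206] [213, 214, 216, 217, 213, 209, 206, 205, 205, 204, 203, 204] [219, 220, 219, 218, 213, 208, 205, 205, 205, 204, 203, 203]
[ 0.59787205 -0.15464657]
[ 0.63860337 -0.18117453]
[ 0.54855493 -0.22700106]
[ 0.59253924 -0.25573859]
[ 0.59490625 -0.20279979]
```

move_arm(gripper=[0.85,0.85,0.85,0.85,0.85,0.85,0.85,0.85], linear=[[-0.1,0.1,1.5],[0,0,3],[0,0,3],[0,0,3],[0,0,2.5],[0,0,1.2],[0,0,0.8],[0,0,0.5]], twist=[0,0,0,0,0,0,0,0])

```text
clock: 30.1
position: [0.5963, -0.202, 0.0017]
tool_rot: [3.141, -0.0, 0.989]
force: [0.3, -0.9, -1.0]
grip_width: 0.0725
finger_force: 0.0
```

move_arm(gripper=[0.85,0.85,0.85,0.85,0.85], linear=[[0,0,0.5],[0,0,0.5],[0,0,0.4],[0,0,0.3],[0,0,0]], twist=[0,0,0,0,0])

```text
clock: 30.6
position: [0.5959, -0.202, -0.0155]
tool_rot: [-3.141, 0.0, 0.99]
force: [0.2, 0.7, 0.3]
grip_width: 0.0722
finger_force: 0.0
```

```bash
python3 - <<'E'
from h import *
from workcell import monitor
s=monitor.observe(); print(s["position"],s["force"],s["grip_width"]); goal(.595,-.203,-.019,57)
w=wrist("w14.png"); V=cv2.GaussianBlur(w["img"].max(2),(3,3),0).astype(int)
for y in range(160,300,6): print(y,' '.join("%3d"%V[y,x] for x in range(170,345,6)))
E
```

```text
[ 0.59593469 -0.20203074 -0.01545658] [0.20230495 0.69683042 0.3173051 ] 0.07218130961610852
clock 30.6 yaw 56.7 shift cm [-0.13 -0.02  0.35] twist -0.3 rows>= 0.1
160 119 117 117 119 117 118 118 118 119 117 118 118 118 119 120 118 117 141 221 221 219 167 188 212 221 222 221 220 222 220
166 117 117 117 118 118 118 118 118 119 118 118 117 117 120 118 117 118 117 209 159 163 174 213 222 221 221 221 221 221 221
172 118 117 117 118 119 117 115 118 114 117 119 121 123 122 122 120 123 123 123 127 130 163 139 169 221 220 221 221 221 221
178 118 118 118 118 118 118 109 115 113 113 115 113 118 118 120 121 122 123 122 141 209 217 220 192 221 221 221 221 221 222
184 117 118 117 118 117 116 131 132 130 130 131 132 131 131 132 131 131 131 132 131 233 235 236 236 221 222 221 220 221 221
190 117 118 119 118 117 119 129 130 129 131 131 130 131 130 131 131 132 132 131 130 236 235 235 236 221 221 220 221 221 222
196 118 117 117 117 118 118 130 129 129 131 130 131 130 131 129 131 130 131 132 132 136 236 235 236 221 222 222 222 221 221
202 117 118 118 117 117 118 128 130 128 127 129 126 130 130 129 131 
[... 1339 characters left out ...]
 125 125 125 126 124 126 126 125 177 145 126 143 157 226 221 200  15  14  14  75
274  16  13  18  94 117 117 116 125 125 125 124 123 126 124 125 124 156 232 231 231 232 232 231 224 221 205  16  15  15  54
280  18  18  18 116 117 117 115 124 123 124 125 125 125 124 123 141 229 229 229 230 231 231 231 219 220 221  12  16  15  19
286  13  11  25 175 222 221 222 121 124 124 124 122 122 127 227 228 228 229 229 230 230 231 231 214 220 220  36  16  15  32
292  16  14 145 221 220 221 219 127 127 138 139 225 228 227 228 229 228 229 229 229 229 230 230 219 220 219 168  13  14  22
298  14  13 219 220 221 219 219 218 226 226 226 226 227 227 228 228 228 228 229 228 230 230 227 220 220 219 220  13  15  20
```

move_arm(gripper=[0.85,0.85,0.85], linear=[[-0.1,-0.1,0.2],[0,0,0.2],[0,0,0]], twist=[0,0,0])

```text
clock: 30.95
position: [0.5945, -0.2023, -0.0194]
tool_rot: [-3.141, 0.0, 0.99]
force: [-0.5, 0.8, -0.1]
grip_width: 0.0727
finger_force: 0.0
```

move_arm(gripper=[0.85,0,0,0,0,0], linear=[[0,0,0.1],[0,0,0],[0,0,0],[0,0,0],[0,0,0],[0,0,0]], twist=[0,0,0,0,0,0], squeeze=35)

```text
clock: 31.55
position: [0.5947, -0.2023, -0.0199]
tool_rot: [3.142, 0.0, 0.99]
force: [-2.4, 0.7, 5.3]
grip_width: 0.0559
finger_force: 37.0
```

move_arm(gripper=[0,0,0,0,0,0,0,0], linear=[[0,0,-0.8],[0,0,-2],[0,0,-3],[0,0,-3],[0,0,-2.2],[0,0,-1],[0,0,0],[0,0,0]], twist=[0,0,0,7,8,8,8,8])

```text
clock: 32.35
position: [0.5949, -0.2023, 0.1009]
tool_rot: [3.141, -0.001, 0.303]
force: [-0.6, 0.8, -1.3]
grip_width: 0.0559
finger_force: 37.5
```

move_arm(gripper=[0,0,0,0,0,0,0,0], linear=[[-0.1,-1.5,0],[-0.2,-3,0],[-0.2,-3.2,0],[-0.2,-3.2,0],[-0.2,-3.2,0],[-0.2,-2.6,0],[0,-1.5,0],[0,-0.5,0]], twist=[4.6,0,0,0,0,0,0,0])

```text
clock: 33.15
position: [0.5405, -0.0217, 0.1002]
tool_rot: [-3.141, -0.001, 0.23]
force: [-0.1, -0.3, -0.5]
grip_width: 0.0555
finger_force: 37.5
```

```bash
python3 - <<'E'
from h import *
from workcell import monitor
s=monitor.observe(); print(s["position"],s["force"],s["grip_width"],s["finger_force"]); goal(.5415,-.0225,.03,13.1)
w=wrist("w15.png"); hsv=cv2.cvtColor(w["img"],cv2.COLOR_RGB2HSV).astype(int);H,S,V=[hsv[...,i] for i in range(3)]
c,p=blob(((V<50)&(S<80)).astype(np.uint8),w,.009,(170,60,330,240),True); print("black",c.min(0),c.max(0)); a=cv2.approxPolyDP(c.astype(np.int32),4,True)[:,0]; print(a.tolist(),[ray(w,*q,.009,True).round(4).tolist() for q in a])
for y in range(100,330,8): print(y,' '.join("%3d"%V[y,x] for x in range(170,345,6)))
E
```

```text
[ 0.54051756 -0.02172362  0.10023164] [-0.05679088 -0.30126409 -0.47121699] 0.05549130140406408 37.528016567230225
clock 33.15 yaw 13.2 shift cm [0.07 0.1  7.02] twist 0.1 rows>= 2.0
black [220. 132.] [292. 169.]
[[220, 133], [220, 168], [291, 168], [292, 133]] [[0.5798, 0.019], [0.5491, 0.0126], [0.5635, -0.0489], [0.594, -0.0417]]
100 233 212 217 218 221 221 221 220 156 240 178 129 160 129 211 221 232 186 203 225 177 224 225 227 219 163 184 230 230 230
108 222 220 222 223 221 225 223 188 215 152 197 192 191 221 191 209 205 185 206 230 229 229 227 227 216 166 213 231 230 230
116 219 221 222 220 222 223 223 216 134 233 233 233 233 233 233 236 239 239 238 240 239 240 238 239 229 163 219 230 231 231
124 226 225 225 225 227 227 227 227 226 228 229 229 229 230 231 229 229 230 232 230 229 232 230 232 221 169 230 230 231 231
132 228 228 229 230 228 229 230 227 178  61  78  49  77  76  76  73  79  83  87  92 103 237 237 238 239 172 232 231 231 231
140 145 145 149 237 230 235 198 232 124  41  40  40  44  35  46  40  46  41  39  38  40 224 223 223 169 173 233 229 231 230
148  81  76  81 125 1
[... 2130 characters left out ...]
 135 133 130 134 134 134 135 133 131 134 133 130 237 142  17  25  36  21  28  54
292  24  20  23  27  24 232 130 133 134 134 134 136 136 134 133 130 134 134 236 238 238 239 235 235   5  29  22  26  24  16
300  24  24  25  31  15 232 143 132 132 134 131 132 132 132 132 133 127 239 237 237 237 239 226 231  19  32  28  22  22  24
308  28  22  28  28  38  99 117 128 131 134 132 132 133 131 133 131 238 237 236 237 237 238 225 230 171  26  21  22  28  19
316  25  22  23  20  72 101 111 134 132 135 129 131 128 127 127 236 235 236 236 235 235 236 227 229 207  17  21  30  26  24
324  24  23  21  30  21 100 104 105 107 106 199 228 226 229 228 229 227 228 230 229 229 229 229 229  14  20  21  35  26  27
```

```bash
python3 - <<'E'
from h import *
w=pickle.load(open("w.pkl","rb")); V=w["img"].max(2).astype(int)
print("far",V[166:192,250].tolist(),"near",V[312:330,230].tolist()); print("L",V[215,190:206].tolist(),"R",V[215,302:320].tolist(),"L2",V[310,196:215].tolist(),"R2",V[310,296:316].tolist())
a=ray(w,254,185,.133,True); b=ray(w,254,321,.133,True); print(a,b,(a+b)/2,np.linalg.norm(a-b))
for v,l,r in((215,199,310),(310,206,303)): print(ray(w,l,v,.133,True),ray(w,r,v,.133,True))
E
```

```text
far [23, 20, 20, 53, 107, 148, 185, 216, 214, 202, 212, 219, 188, 189, 231, 244, 244, 242, 243, 243, 244, 243, 244, 245, 242, 210] near [133, 130, 127, 131, 129, 132, 161, 214, 234, 230, 216, 210, 199, 197, 194, 195, 203, 207]
L [77, 91, 123, 130, 126, 127, 126, 127, 128, 138, 138, 140, 139, 142, 139, 140] R [244, 244, 245, 243, 245, 247, 241, 222, 123, 74, 116, 146, 159, 170, 172, 169, 168, 203] L2 [103, 99, 101, 99, 96, 98, 99, 97, 97, 102, 116, 130, 132, 131, 131, 129, 129, 132, 131] R2 [237, 236, 232, 235, 235, 225, 217, 227, 232, 230, 232, 229, 231, 229, 230, 230, 232, 234, 189, 101]
[ 0.57845192 -0.01167276] [ 0.49651595 -0.03082686] [ 0.53748393 -0.02124981] 0.08414501102971436
[0.55748697 0.01091862] [ 0.56980822 -0.04168933]
[ 0.49810046 -0.0017775 ] [ 0.51096191 -0.05672927]
```

move_arm(gripper=[0,0,0,0,0,0,0,0], linear=[[0.15,0.1,1.5],[0,0,2.5],[0,0,2.5],[0,0,2],[0,0,1.2],[0,0,0.8],[0,0,0.3],[0,0,0]], twist=[0,0,0,0,0,0,0,0])

```text
clock: 34.0
position: [0.5423, -0.024, -0.008]
tool_rot: [3.142, -0.0, 0.228]
force: [0.3, 0.3, -0.1]
grip_width: 0.0556
finger_force: 37.5
```

move_arm(gripper=[0,0,0,0.78,0.78,0.78,0.78,0.78], linear=[[0,0,0.1],[0,0,0.1],[0,0,0],[0,0,0],[0,0,0],[0,0,0],[0,0,-1],[0,0,-2.5]], twist=[0,0,0,0,0,0,0,0])

```text
clock: 34.8
position: [0.541, -0.0237, 0.0243]
tool_rot: [-3.141, 0.003, 0.229]
force: [-0.2, 1.0, 0.5]
grip_width: 0.0668
finger_force: 0.0
```

move_arm(gripper=[0.78,0.78,0.78,0.78,0.78,0.78,0.78,0.78], linear=[[0,0,-3],[0,0,-3.5],[0,0,-3.5],[0,0,-3.5],[-0.5,2,-2],[-0.7,3.2,0],[-0.7,3.4,0],[-0.7,3.4,0]], twist=[0,0,0,0,0,0,0,0])

```text
clock: 35.6
position: [0.5439, -0.1477, 0.1809]
tool_rot: [3.141, -0.001, 0.229]
force: [0.6, -1.2, -0.8]
grip_width: 0.0665
finger_force: 0.0
```

move_arm(gripper=[0.78,0.78,0.78,0.78,0.78,0.78,0.78,0.78], linear=[[-0.7,3.4,0],[-0.7,3.4,0],[-0.7,3.4,0],[-0.7,3.4,0],[-0.7,3.4,0],[-0.5,2,0],[0,0,0],[0,0,0]], twist=[0,0,0,0,0,0,0,0])

```text
clock: 36.4
position: [0.5479, -0.3405, 0.1802]
tool_rot: [-3.141, -0.0, 0.228]
force: [0.3, 0.8, 0.5]
grip_width: 0.0664
finger_force: 0.0
```

```bash
python3 - <<'E'
from h import *
from workcell import monitor,viewer
s=monitor.observe(); print(s["position"],s["force"])
f=viewer.grab_frame("top"); pickle.dump(f,open("top2.pkl","wb")); hsv=cv2.cvtColor(f["img"],cv2.COLOR_RGB2HSV).astype(int);H,S,V=[hsv[...,i] for i in range(3)]
def show(n,m,z,box):
    c,p=blob(m,f,z,box); r=cv2.minAreaRect(p); print(n,c.min(0),c.max(0),"rect",np.round(r[0],4),np.round(r[1],4),round(r[2],1),"circ",np.round(cv2.minEnclosingCircle(p)[0],4),round(cv2.minEnclosingCircle(p)[1],4))
O=lambda m,k=3:cv2.morphologyEx(m.astype(np.uint8),cv2.MORPH_OPEN,np.ones((k,k)))
show("caddy",O((H>45)&(H<66)&(S>50)&(V>40)),.1,(130,170,180,222))
show("cards",cv2.morphologyEx(((S<40)&(V>90)).astype(np.uint8),cv2.MORPH_CLOSE,np.ones((5,5))),.022,(172,172,204,213))
show("lid",O((S<60)&(V>80)),.014,(134,150,166,184))
show("cupset",O((S<60)),.069,(165,140,200,180))
print("cards/mat V");
for y in range(172,214,2): print(y,' '.join("%3d"%V[y,x] for x in range(168,210,2)))
print("lid S")
for y in range(150,184,2): print(y,' '.join("%3d"%S[y,x] for x in range(132,168,2)))
print("cup S")
for y in range(142,180,2): print(y,' '.join("%3d"%S[y,x] for x in range(164,204,2)))
E
```

```text
[ 0.547852   -0.34051046  0.18017204] [0.25118106 0.77826899 0.50704057]
caddy [134. 183.] [158. 208.] rect [0.5145 0.0746] [0.0717 0.0642] 13.0 circ [0.517  0.0753] 0.0423
cards [176. 177.] [198. 208.] rect [ 0.5419 -0.0248] [0.0891 0.0557] 13.0 circ [ 0.5418 -0.0253] 0.0498
lid [138. 156.] [158. 176.] rect [0.6225 0.101 ] [0.0641 0.0612] 4.0 circ [0.6221 0.0996] 0.0335
cupset [165. 140.] [191. 167.] rect [ 0.65   -0.0016] [0.0925 0.0683] 12.7 circ [0.6495 0.0053] 0.052
cards/mat V
172 115 116  54  57  76 111  99 110 108 100 113 127 128 128 127 126 121  92  85 129 128
174 121 121  91  71 121 118 108 110 116 127 124 122 123 124 127 129 129  88  78 129 130
176 122 122 103 124 124 123 123 122 123 126 129 113 114  90 125 125 122  73  86 129 128
178 123 123 123 124 126 128 113 104  97 110 122 128 135  87  74 120 120  93  89 129 129
180 125 126 125 109  80 117 120 139 138 139 139 139 140 134  65 117 120 117  95 129 130
182 124 125 125 120 100 136 137 138 139 138 139 139 140 128  40 125 127 123  94  94 129
184 123 122 120 115  71 119 111  91 124 137 128 140 140 137  30 128 127 124  85  82 
[... 3435 characters left out ...]
  13 105 106  97  96 139  21
164  93  96  96 112  81  14  16   9   6  16  16  15  20 100 111 109  98  95 140  70
166  96  96  99 110   8   8   9  16  16  22  21  11  94 108 110  99  97  96 118 122
168  96  98  95  95  12 105  14  98  94  76  90 102 108 109 106  94  95  94 104 136
170  96  98  99  87  10  10  15 118 112 106 108 110 110 109  94  93  95  92  97 135
172  94  95  93  92  14  18 111 110 108 107 106 107  99  92  94  94  94  95  95 141
174  96  96  93  95  98 108  95  95  97  95  99  94  93  94  93  95  92  95  93 136
176  94  94  92  96  99  95  93  95  95  94  93  95  97  95  78  99  94  96  94 129
178  97  96  93  97  93  93  93  94  95  96  81   9  10  10   9  12 100  96  96 107
```

```bash
python3 -c "
from workcell import bot
print(bot.job_done())"
```

```text
the job is handed in; nothing more can be done
None
```

The kit is packed and handed in at about 36 s: cup on cork, lid knob-up on blue, caddy on green and cards lengthways on black. The last top view put each within about 5 mm of its mat centre, and the mug and brown tin were not handled.

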